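# Load and set the exposure chamber, then break the lid stay and close it

### The arm

A 7-joint arm with a two-finger parallel gripper is mounted at the origin on the work surface. World frame = base frame: x ahead of the robot, y to its left, z up, the work surface at z = 0. Lengths are in m, angles in rad, forces in N, time in s.
With the tool pointing down it reaches from about 0.425 to 0.925 m from the base axis. Payload 6.8 kg.
Tool frame: the origin (TCP) lies between the finger pads; the fingertips stand r.tcp_to_tips ahead of it and the grasp point (between the pads) lies 3 mm ahead of it (r.tcp_to_tips is the distance from the TCP to the fingertips, in m); z points along the fingers, y is the line along which they close (so a half turn about z gives the same grasp; the last joint's range is limited). The gripper opens to 85 mm and grips with 20 to 120 N. Pads are 22 mm wide; open, the fingers measure 114 mm over their backs; the gripper's body (76 mm by 85 mm) begins 54 mm behind the grasp point. The pads swing forward as they close: fully open they stand 13 mm farther back than shut.
Start: joints at [-1.396, 0.477, 0.022, 1.555, -0.011, 1.109, -0.083], TCP at [0.188, 0.648, 0.219] pointing down, gripper open.
Joint ranges: [-2.96, 2.96], [-0.34, 2.1], [-1.41, 1.46], [0.24, 2.44], [-1.37, 4.51], [0.17, 1.92], [-2.96, 2.96]. Speed limits (rad/s): [2.39, 2.39, 3.14, 3.14, 3.14, 3.14, 3.14].

### API

Orientations are given as a rotation vector (axis times angle).
In Python, from bench import r gives the robot as it stands. The module is installed in compiled form; this text tells all that it offers.
- The arm moves only by the tool step_arm, never from a script. Its argument "moves" is a list of rows, each an object of numbers: "rx", "ry", "rz": the turn, a rotation vector about the tool's x, y, z in degrees; "dx", "dy", "dz": the shift along the tool's x, y, z in mm; "gripper": the opening, from -1 (shut) to 1 (fully open). In form: [{"rx": .., "ry": .., "rz": .., "dx": .., "dy": .., "dz": .., "gripper": ..}, ...]. A call has 1 to 20 rows; each row shifts and turns the commanded pose from where the row before left it, along the tool's axes as they then stand; what a row does not reach is not made up. A row lasts 1/8 s, in which the tool goes at most 62.5 mm and 10.7 degrees, less where a joint would pass 70% of its speed; a pose out of reach is approached as far as the arm can. A call is refused whole if a number of a shift passes 62.5 or a number of a turn 10.7, either way. A call with a gripper value outside its range is refused whole. The fingers move at their own pace and stop on an object; "grip_force" is the grip in N (left out, the last holds). Time passes only in rows, so rows that do not move let the fingers close. It gives the time, the measured TCP pose, the force, the opening and the grip force at its end, in the units of the state.
- r.get_obs(): the state, without advancing time (a new reading comes with each control period).
- r.grab_frame(name): name is "scene" or "top" or "wrist"; returns the picture (400x640x3 uint8, blue, green, red); there is no depth.
- r.camera_info(name): a dict with "mtx" (3x3 intrinsics, pixels), "rvec" (rotation vector, rad) and "tvec" (3), from world to camera coordinates, as OpenCV has them. Camera axes: x right, y down, z forward; pixel columns grow to the right and rows downward; lengths in m; the calibration is good to about 2 mm. A picture is of the moment at which its call begins: read the wrist's pose just before it. camera_info takes no time and is no camera call; for the wrist camera it gives the pose at the moment of the call.
- r.hand_in(): hands the job in; it is judged then, once.
The state is a dict: "clock": time; "joints": joint angles; "qvel": joint speeds; "tau": joint torques, N m; "tcp_pos": TCP position; "orientation": TCP orientation; "contact_force": force on the tool from outside, world axes, zero at the start; "moment": the same for the moment, N m; "grip_width": finger opening in m; "gripper_force": force on a finger pad.
Only numpy, scipy, OpenCV 4.12 (cv2) and the standard library are available. Lean on these libraries where they do the work, as an engineer would, in place of code of your own. Each camera call takes 0.05 s, during which the arm holds its last target. There are 200 camera calls.

### The job

Get the light-exposure chamber ready: tap its stiff slide away from you until its pointer lines up with the pointer of the steel index clip, without pushing it past, and stand the squat jar upright in the round nest inside the chamber. Only then press the knee of the locked folding stay down to break it, and close the lid fully without slamming it. Leave the other bottles and the beaker standing where they are.

Things in the scene. Friction and masses are not known exactly. Their poses are not given: they have to be found in the camera images.
- box: White exposure chamber fixed to the bench, place and yaw vary: open box 220 (x) by 180 (y) by 90 mm high, walls 8 mm. Origin: centre of its underside; x points away from the robot along the lid's hinge, y to the hinge side. Hinge line at y = +90, z = 90 mm. On its -y side a dark steel ledge, y = -90 to -170 mm, 240 mm long, top at z = 35 mm, carries the slide and the index clip.
- nest (a point): Centre of the round nest on the chamber's floor, at floor level (box frame 0, -10, 8 mm): a low steel rim of inner radius 33 mm and 6 mm high, in which the jar stands loosely. Axes as the box's.
- jar_mid (a point): Centre, half-way up, of the squat jar: white plastic with a black screw cap, 52 mm across and 60 mm high, the shortest of the three white bottles, 0.1 to 0.2 kg, standing on the bench. z is its axis.
- slide_tab (a point): Centre (63 mm above the bench) of the upright tab on the grey slide: 8 mm thick (x), 30 wide (y), 30 high, on a block 34 (x) by 40 (y) mm whose top is 50 mm above the bench; at y = -118 mm in the box frame. The slide moves only along the box's x, needs about 6 N and stays where left. It starts 30 to 140 mm short of the clip, on the robot's side: push the tab's near face towards +x.
- slide_pointer (a point): End of the slide's steel pointer, 6 mm wide, that sticks out of the middle of the slide block to the box's -y; same x as the tab's centre.
- clip_tip (a point): End of the 6 mm wide pointer of the steel index clip (14 by 12 by 10 mm, fixed on the outer edge of the ledge, top 45 mm above the bench; its place along the ledge varies). It points to the slide; axes as the box's. The slide passes it freely: nothing stops the slide at the mark.
- lid (a joint): Angle of the white lid about the hinge line (rad): 0 = upright, as it starts; 1.57 = shut flat on the box. The lid is 226 (x) by 184 mm and 10 mm thick, 0.32 kg; its hinge has friction (0.4 N m) so it stays at any angle and must be pushed all the way. Locked by the stay, it cannot be closed.
- lid_edge (a point): Middle of the lid's free edge, on its outer face, 184 mm from the hinge line; with the lid upright it is the top, 274 mm above the bench, and the outer face is turned to the box's +y side, 10 mm beyond the hinge line.
- knee (a joint): Fold of the stay's knee (rad): 0 = locked a little past straight, as it starts; above 0.3 the lock is broken; about 2 when the lid is shut. To break it the knee is pressed down about 15 to 20 mm with some 5 N; as it sinks it moves about half as far towards the hinge (+y of the box).
- knee_pin (a point): Middle of the stay's knee pin: a grey stub 18 mm in diameter and 22 mm long along x, on the outside of the chamber's end wall that faces the robot (box frame -131, 13, 119 mm when locked). Two flat steel links of about 83 mm join it to the end wall and to the lid's side.
- bottle_wide_mid (a point): Centre of a white bottle with black cap, 62 mm across and 115 mm high; not to be moved.
- bottle_slim_mid (a point): Centre of a slim white bottle with black cap, 40 mm across and 95 mm high; not to be moved.
- beaker_mid (a point): Centre of a glass beaker, 66 mm across, 85 mm high, standing between the chamber and the bottles; not to be moved.
Things that resemble listed ones, but are neither listed nor needed, are in the scene too. What is shaped like the part that bears jar_mid but purple is not meant.

How it is judged:
By the outcome, as a careful person would: the job done as asked, in the order asked, and still so for the second after the job is handed in, with the robot touching nothing.
It also fails if it takes over 64 s, if anything falls off the work surface, if the arm or the gripper's body presses on something with over 40 N, if the wrist force passes 120 N, or if a joint passes its speed limit or range.

## Working session

There is one attempt and no reset: what is moved stays moved. The work goes in short steps, Python scripts to look and compute and a tool call to move; the robot and the scene stay as the last step left them, time stands still between calls to the robot, and variables do not carry over. Pictures are saved under pics/ and viewed, at most 10 in all, crops included, and the job is handed in when it is done.

Besides the shell and the picture viewer there is one more tool, called after "Request:" as name(argument=value, ...), one argument or row to a line, values as JSON. step_arm: Moves the arm, as the interface text tells. Its arguments: {"type":"object","properties":{"moves":{"type":"array","items":{"type":"object","properties":{"rx":{"type":"number"},"ry":{"type":"number"},"rz":{"type":"number"},"dx":{"type":"number"},"dy":{"type":"number"},"dz":{"type":"number"},"gripper":{"type":"number"}}}},"grip_force":{"type":"number"}},"required":["moves"]}

```bash
mkdir -p pics; cat > h.py <<'E'
import numpy as np, cv2
from bench import r
from scipy.spatial.transform import Rotation as R
def cam(n):
    c=r.camera_info(n); return np.array(c["mtx"],float),R.from_rotvec(np.ravel(c["rvec"])).as_matrix(),np.ravel(c["tvec"])
def ray(n,u,v,c=None):
    K,Rm,t=c or cam(n); d=Rm.T@np.linalg.solve(K,[u,v,1.]); return -Rm.T@t,d
def onz(n,u,v,z,c=None):
    o,d=ray(n,u,v,c); return o+d*(z-o[2])/d[2]
def proj(n,p,c=None):
    K,Rm,t=c or cam(n); q=K@(Rm@np.asarray(p,float)+t); return q[:2]/q[2]
E
python3 - <<'E'
from h import *
a=r.grab_frame("scene");b=r.grab_frame("top")
cv2.imwrite("pics/s0.png",a);cv2.imwrite("pics/t0.png",b)
print(r.get_obs(),r.tcp_to_tips)
for n in("scene","top"):
  K,Rm,t=cam(n);print(n,K.tolist(),(-Rm.T@t).round(3),Rm.round(3).tolist())
E
```

```text
{'clock': 0.1, 'joints': array([-1.39608555,  0.47775349,  0.02236538,  1.55634566, -0.01147975,
        1.10929356, -0.0830738 ]), 'qvel': array([ 4.66567146e-04, -1.52500943e-03,  5.44305527e-06, -1.17750826e-03,
       -6.88020081e-04, -1.03189919e-03,  1.09811462e-03]), 'tau': array([ 3.94298477e-03, -5.97763610e+01,  1.61327206e+00, -2.81955332e+01,
        1.27439058e-02,  5.06051336e-03, -2.53040776e-05]), 'tcp_pos': array([0.18824051, 0.6476475 , 0.21810215]), 'orientation': array([-4.42692362e-01, -3.11015864e+00,  2.62225270e-03]), 'contact_force': array([-0.40198414,  0.44103209, -0.86964344]), 'moment': array([ 0.00801874, -0.0436091 ,  0.02802574]), 'gripper_force': 0.0, 'grip_width': 0.08515642794661579} 0.022
scene [[392.21333112130486, 0.0, 317.9869739369645], [0.0, 392.21333112130486, 200.55087744747388], [0.0, 0.0, 1.0]] [1.066 0.456 0.774] [[-0.732, 0.682, -0.006], [0.416, 0.44, -0.796], [-0.54, -0.585, -0.606]]
top [[481.03144140454856, 0.0, 320.40225221440943], [0.0, 481.03144140454856, 204.36006817769285], [0.0, 0.0, 1.0]] [ 0.325 -0.094  1.458] [[0.003, -1.0, -0.006], [-0.986, -0.002, -0.164], [0.164, 0.007, -0.986]]
```

View pics/s0.png

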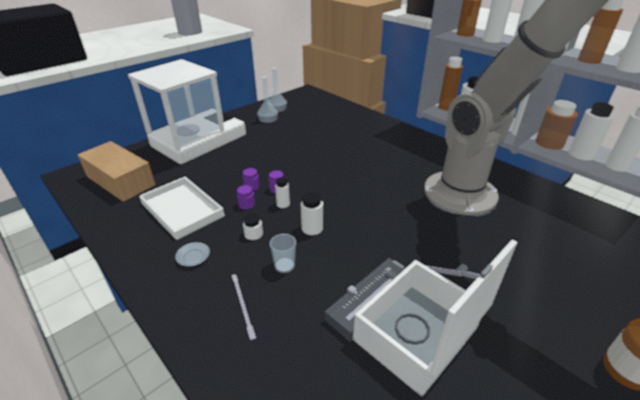

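View pics/t0.png

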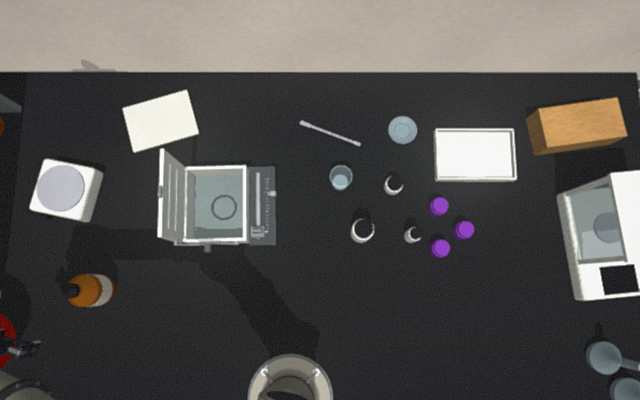

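The scene picture shows the chamber (~430,310), a beaker (283,253) and three white bottles. In the top view there are three white bottles with black caps: (393,185), (362,230) and (412,234), plus three purple ones. (393,185) looks shortest, so I'll confirm it in one enlarged crop together with the ledge.

```bash
python3 - <<'E'
import cv2,numpy as np
s=cv2.imread("pics/s0.png");t=cv2.imread("pics/t0.png")
A=cv2.resize(t[150:250,150:290],(800,571),interpolation=cv2.INTER_CUBIC)[:, :]
A=cv2.resize(t[155:250,225:285],(360,570),interpolation=cv2.INTER_CUBIC)
B=cv2.resize(t[155:250,325:398+27],(420,399),interpolation=cv2.INTER_CUBIC)
C=cv2.resize(s[170:247,230:330],(222,171)); C=cv2.resize(s[172:242,230:330],(240,171),interpolation=cv2.INTER_CUBIC)
o=np.zeros((570,790,3),np.uint8);o[:,:360]=A;o[:399,365:785]=B;o[399:,365:605]=C
cv2.imwrite("pics/c1.png",o)
E
```

```text
(no output)
```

View pics/c1.png

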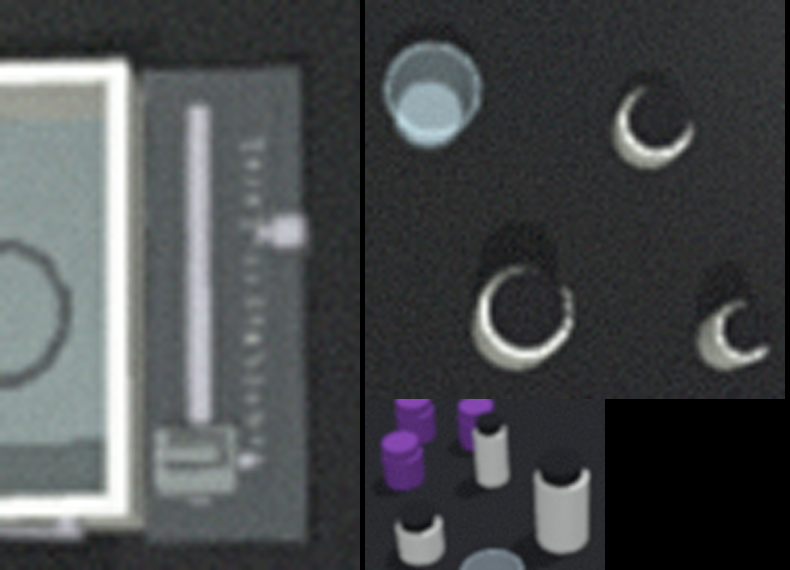

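Crop: ledge with the slide tab at about top (257,231), its pointer at (266,232), and the clip at (273,193) pointing left. The squat one is (393,185) in the top view and (252,229) in scene: clearly the shortest, white with a black cap. The others are the wide bottle (362,230), the slim one (412,234) and the purple decoys.

```bash
python3 - <<'E'
from h import *
t=cv2.imread("pics/t0.png");s=cv2.imread("pics/s0.png")
# ledge outer edge + rim edges via gray profiles
g=cv2.cvtColor(t,cv2.COLOR_BGR2GRAY).astype(float)
def edge(vec): 
    d=np.abs(np.diff(vec)); return d
# -y rim outer edge at rows
for rr in (175,185,195,205,215,225):
    row=g[rr-1:rr+2,240:285].mean(0); d=np.diff(row)
    i=np.argmin(d[:12]); j=25+np.argmin(d[25:])
    sub=lambda k:k+.5*(d[k-1]-d[k+1])/(d[k-1]-2*d[k]+d[k+1])+.5
    a=onz("top",240+sub(i),rr,.09);b=onz("top",240+sub(j),rr,.035)
    print("rim",a.round(4)[:2],"ledge",b.round(4)[:2])
for u,v in((246.3,165),(246.3,241.2)):print("rimcorner",onz("top",u,v,.09).round(4))
for u,v in((275,166),(275,245)):print("ledge corner",onz("top",u,v,.035).round(4))
print("clip",onz("top",273,193.3,.045).round(4),onz("top",268,193.7,.04).round(4))
print("sptr",onz("top",266.3,231.7,.043).round(4),"tab top",onz("top",257,231,.078).round(4))
# jar cap centre: z=.06 top
cc=325+(660-365)/420*100, 155+110/399*95
print("jar",onz("top",*cc,.06).round(4))
for n,im,(x0,y0,x1,y1) in(("scene",s,(238,212,268,245)),("top",t,(375,165,407,200))):
    q=im[y0:y1,x0:x1]; m=((q.min(2)>110)).astype(np.uint8);bb=cv2.boundingRect(m);print(n,x0+bb[0],y0+bb[1],bb)
for n,(u,v) in (("wide",(362,228)),("slim",(413,233)),("beak",(341,176))):
    print(n,onz("top",u,v,{"wide":.115,"slim":.095,"beak":.085}[n]).round(3))
# knee pin
print("knee",onz("top",207.5,248,.119).round(3))
E
```

```text
rim [0.638  0.1333] ledge [0.6508 0.0549]
rim [0.6082 0.1326] ledge [0.6198 0.0539]
rim [0.5787 0.1316] ledge [0.5891 0.0522]
rim [0.5494 0.1308] ledge [0.5586 0.0514]
rim [0.5202 0.13  ] ledge [0.5283 0.0504]
rim [0.4913 0.1285] ledge [0.4982 0.0491]
rimcorner [0.668  0.1324 0.09  ]
rimcorner [0.4448 0.126  0.09  ]
ledge corner [0.6788 0.054  0.035 ]
ledge corner [0.4386 0.0495 0.035 ]
clip [0.5924 0.0574 0.045 ] [0.5921 0.0729 0.04  ]
sptr [0.4772 0.0752 0.043 ] tab top [0.4754 0.0979 0.078 ]
jar [ 0.6269 -0.3064  0.06  ]
scene 243 220 (5, 8, 20, 20)
top 385 178 (10, 13, 18, 17)
wide [ 0.481 -0.202  0.115]
slim [ 0.469 -0.348  0.095]
beak [ 0.637 -0.145  0.085]
knee [0.423 0.229 0.119]
```

Request:
step_arm(
  moves=[
    {"rz":-9.1,"gripper":-1},
    {"rz":-9.1},
    {"dx":-19,"dy":-46.6},
    {"dx":-19,"dy":-46.6},
    {"dx":-19,"dy":-46.6},
    {"dx":-19,"dy":-46.6},
    {"dx":-19,"dy":-46.6},
    {"dx":-19,"dy":-46.6},
    {"dx":-19,"dy":-46.6},
    {"dx":-19,"dy":-46.6},
    {"dx":-19,"dy":-46.6},
    {"dx":-19,"dy":-46.6},
    {"dx":-19,"dy":-46.6},
    {"dx":-19,"dy":-46.6},
    {},
    {},
  ],
  grip_force=40,
)

```text
invalid input at $.moves[0]: expected keys rx, ry, rz, dx, dy, dz, gripper
```

```bash
cat >> h.py <<'E'
def to(*p):
    o=r.get_obs(); M=R.from_rotvec(o["orientation"]).as_matrix()
    print("tcp",o["tcp_pos"].round(4),"t",round(o["clock"],2),"F",o["contact_force"].round(1),"grip",round(o["grip_width"],4),"x",M[:,0].round(3),"z",M[:,2].round(3))
    a=o["tcp_pos"]
    for q in p: print("  ->",q,"tool mm",(M.T@(np.array(q)-a)*1000).round(1)); a=np.array(q)
E
python3 - <<'E'
from h import *
im=r.grab_frame("wrist");cv2.imwrite("pics/w1.png",im);to((.44,.097,.08),(.455,.097,.08))
for n,p in (("sptr",(.4772,.0752,.043)),("clip",(.5921,.0729,.04)),("tabtop",(.4754,.0979,.078))): print(n,proj("wrist",p).round(1))
E
```

```text
tcp [0.1883 0.6477 0.2183] t 0.15 F [ 0.2  0.6 -1.1] grip 0.0855 x [-0.96   0.279 -0.   ] z [-0.    -0.001 -1.   ]
  -> (0.44, 0.097, 0.08) tool mm [-395.4 -458.4  138.9]
  -> (0.455, 0.097, 0.08) tool mm [-14.4   4.2  -0. ]
sptr [  8.5 457.2]
clip [ 48.3 504.9]
tabtop [ -2.8 481. ]
```

View pics/w1.png

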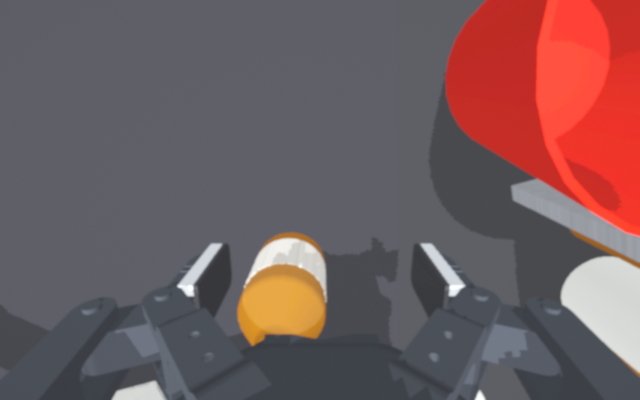

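The wrist picture at the start shows only an amber bottle (285,290) and a red object, nothing useful. I'll resend the move with all keys, raised a little to clear the amber bottle.

Request:
step_arm(
  moves=[
    {"rx":0,"ry":0,"rz":-9.1,"dx":0,"dy":0,"dz":-25,"gripper":-1},
    {"rx":0,"ry":0,"rz":-9.1,"dx":0,"dy":0,"dz":-25,"gripper":-1},
    {"rx":0,"ry":0,"rz":0,"dx":-19,"dy":-46.6,"dz":0,"gripper":-1},
    {"rx":0,"ry":0,"rz":0,"dx":-19,"dy":-46.6,"dz":0,"gripper":-1},
    {"rx":0,"ry":0,"rz":0,"dx":-19,"dy":-46.6,"dz":0,"gripper":-1},
    {"rx":0,"ry":0,"rz":0,"dx":-19,"dy":-46.6,"dz":0,"gripper":-1},
    {"rx":0,"ry":0,"rz":0,"dx":-19,"dy":-46.6,"dz":0,"gripper":-1},
    {"rx":0,"ry":0,"rz":0,"dx":-19,"dy":-46.6,"dz":0,"gripper":-1},
    {"rx":0,"ry":0,"rz":0,"dx":-19,"dy":-46.6,"dz":0,"gripper":-1},
    {"rx":0,"ry":0,"rz":0,"dx":-19,"dy":-46.6,"dz":0,"gripper":-1},
    {"rx":0,"ry":0,"rz":0,"dx":-19,"dy":-46.6,"dz":10,"gripper":-1},
    {"rx":0,"ry":0,"rz":0,"dx":-19,"dy":-46.6,"dz":20,"gripper":-1},
    {"rx":0,"ry":0,"rz":0,"dx":-19,"dy":-46.6,"dz":20,"gripper":-1},
    {"rx":0,"ry":0,"rz":0,"dx":-19,"dy":-46.6,"dz":20,"gripper":-1},
    {"rx":0,"ry":0,"rz":0,"dx":0,"dy":0,"dz":0,"gripper":-1},
    {"rx":0,"ry":0,"rz":0,"dx":0,"dy":0,"dz":0,"gripper":-1},
  ],
  grip_force=40,
)

```text
clock: 2.15
tcp_pos: [0.4355, 0.0977, 0.199]
orientation: [0.054, -3.141, -0.0]
contact_force: [0.1, -0.3, 0.2]
grip_width: 0.0001
gripper_force: 0.0
```

```bash
python3 - <<'E'
from h import *
c=cam("wrist");im=r.grab_frame("wrist");cv2.imwrite("pics/w2.png",im);to((.44,.097,.08),(.455,.097,.08))
for n,p in (("sptr",(.4772,.0752,.043)),("clip",(.5921,.0729,.04)),("tabtop",(.4754,.0979,.078))): print(n,proj("wrist",p).round(1))
np.savez("w2.npz",*c)
E
```

```text
tcp [0.4356 0.0983 0.1992] t 2.2 F [-0.1  0.4  0.1] grip 0.0 x [-0.999 -0.036 -0.   ] z [ 0.     0.001 -1.   ]
  -> (0.44, 0.097, 0.08) tool mm [ -4.4  -1.5 119.2]
  -> (0.455, 0.097, 0.08) tool mm [-15.   -0.5   0. ]
sptr [298.6 212.4]
clip [295.3 302.5]
tabtop [319.6 223.7]
```

View pics/w2.png

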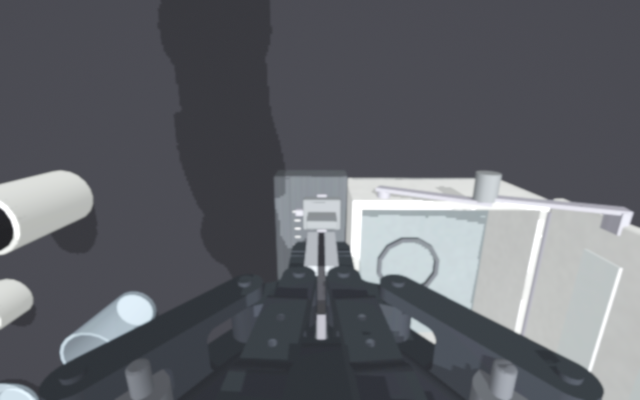

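Wrist view: the slide tab is at (321,215) and its pointer at (298,213), matching the projected estimates. The ledge, nest and stay are visible as well. Next I descend behind the tab and push most of the way.

Request:
step_arm(
  moves=[
    {"rx":0,"ry":0,"rz":0,"dx":0,"dy":-1,"dz":40,"gripper":-1},
    {"rx":0,"ry":0,"rz":0,"dx":0,"dy":0,"dz":40,"gripper":-1},
    {"rx":0,"ry":0,"rz":0,"dx":0,"dy":0,"dz":40,"gripper":-1},
    {"rx":0,"ry":0,"rz":0,"dx":-10,"dy":0,"dz":0,"gripper":-1},
    {"rx":0,"ry":0,"rz":0,"dx":-10,"dy":0,"dz":0,"gripper":-1},
    {"rx":0,"ry":0,"rz":0,"dx":-10,"dy":0,"dz":0,"gripper":-1},
    {"rx":0,"ry":0,"rz":0,"dx":-10,"dy":0,"dz":0,"gripper":-1},
    {"rx":0,"ry":0,"rz":0,"dx":-10,"dy":0,"dz":0,"gripper":-1},
    {"rx":0,"ry":0,"rz":0,"dx":-10,"dy":0,"dz":0,"gripper":-1},
    {"rx":0,"ry":0,"rz":0,"dx":-10,"dy":0,"dz":0,"gripper":-1},
    {"rx":0,"ry":0,"rz":0,"dx":-10,"dy":0,"dz":0,"gripper":-1},
    {"rx":0,"ry":0,"rz":0,"dx":-10,"dy":0,"dz":0,"gripper":-1},
    {"rx":0,"ry":0,"rz":0,"dx":-10,"dy":0,"dz":0,"gripper":-1},
    {"rx":0,"ry":0,"rz":0,"dx":-10,"dy":0,"dz":0,"gripper":-1},
    {"rx":0,"ry":0,"rz":0,"dx":-5,"dy":0,"dz":0,"gripper":-1},
    {"rx":0,"ry":0,"rz":0,"dx":0,"dy":0,"dz":0,"gripper":-1},
  ],
)

```text
clock: 4.2
tcp_pos: [0.5509, 0.1003, 0.0789]
orientation: [-0.055, 3.141, -0.0]
contact_force: [-0.6, -0.9, -0.5]
grip_width: 0.0001
gripper_force: 0.0
```

```bash
python3 - <<'E'
from h import *
to()
t=r.grab_frame("top");cv2.imwrite("pics/t2.png",t)
s=r.grab_frame("scene");cv2.imwrite("pics/s2.png",s)
o=np.zeros((600,800,3),np.uint8)
o[:,:360]=cv2.resize(t[155:255,225:285],(360,600),interpolation=cv2.INTER_CUBIC)
o[:480,365:]=cv2.resize(s[250:350,320:410],(435,480),interpolation=cv2.INTER_CUBIC)
cv2.imwrite("pics/c2.png",o)
E
```

```text
tcp [0.5509 0.1003 0.0789] t 4.2 F [-0.6 -0.9 -0.5] grip 0.0001 x [-0.999 -0.035 -0.   ] z [ 0. -0. -1.]
```

View pics/c2.png

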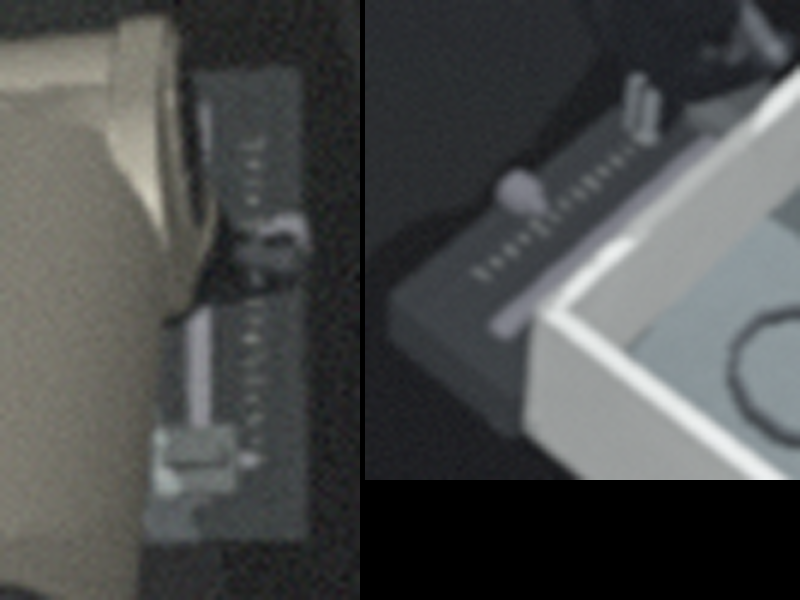

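```bash
python3 - <<'E'
from h import *
for n in("scene","top"):
  for p in ((.5509,.1003,.057),(.5509,.1003,.079),(.4754,.0979,.078),(.588,.1,.078)): print(n,p,proj(n,p).round(1))
s=r.grab_frame("scene");t=r.grab_frame("top")
o=np.zeros((600,800,3),np.uint8)
o[:300,:]=cv2.resize(s[190:340,300:500],(800,600),interpolation=cv2.INTER_CUBIC)[::2] if 0 else 0
o=cv2.resize(s[200:350,300:500],(800,600),interpolation=cv2.INTER_CUBIC)
cv2.imwrite("pics/c3.png",o)
print(abs(t.astype(int)-cv2.imread("pics/t2.png")).mean())
E
```

```text
scene (0.5509, 0.1003, 0.057) [377.2 285.7]
scene (0.5509, 0.1003, 0.079) [378.1 279.4]
scene (0.4754, 0.0979, 0.078) [397.5 262.7]
scene (0.588, 0.1, 0.078) [367.3 288.2]
top (0.5509, 0.1003, 0.057) [257.8 206.3]
top (0.5509, 0.1003, 0.079) [256.8 205.1]
top (0.4754, 0.0979, 0.078) [257. 231.]
top (0.588, 0.1, 0.078) [257.2 192.6]
3.5598984375
```

View pics/c3.png

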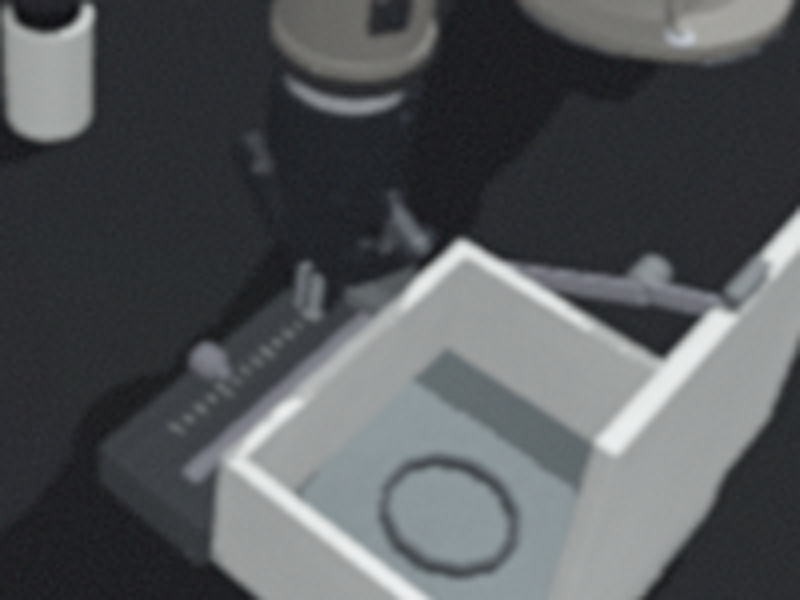

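```bash
python3 - <<'E'
from h import *
print(r.tcp_to_tips)
c=cam("wrist");print("wristcam",(-c[1].T@c[2]).round(4),c[1].round(3).tolist())
for p in ((.5509,.1003,.057),(.5509,.1003,.079)): print(proj("wrist",p).round(1))
im=r.grab_frame("wrist");cv2.imwrite("pics/w3.png",cv2.resize(im[180:400,200:440],(600,550)))
E
```

```text
0.022
wristcam [0.4807 0.0973 0.2333] [[-0.035, 0.999, -0.001], [0.961, 0.034, 0.276], [0.276, 0.009, -0.961]]
[321.9 224.1]
[322.1 239. ]
```

View pics/w3.png

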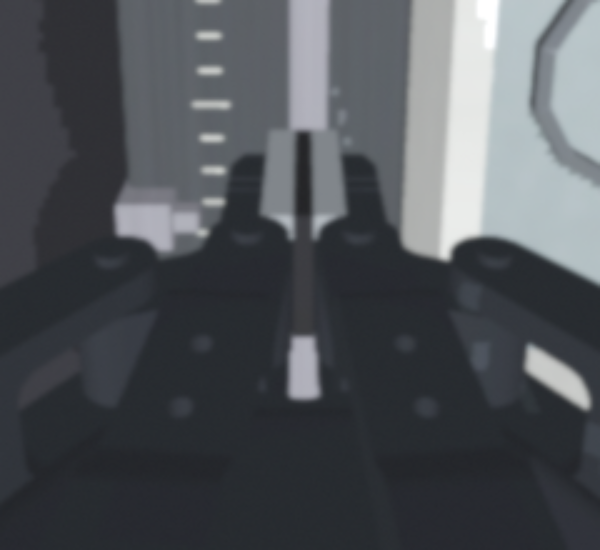

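The fingertips show at scene (378,279) and wrist row ~232, which puts them near z≈0.08. They passed just over the tab and the slide has not moved. I'll go back and push lower.

Request:
step_arm(
  moves=[
    {"rx":0,"ry":0,"rz":0,"dx":0,"dy":0,"dz":-25,"gripper":-1},
    {"rx":0,"ry":0,"rz":0,"dx":40,"dy":0,"dz":0,"gripper":-1},
    {"rx":0,"ry":0,"rz":0,"dx":40,"dy":-2,"dz":0,"gripper":-1},
    {"rx":0,"ry":0,"rz":0,"dx":36,"dy":0,"dz":0,"gripper":-1},
    {"rx":0,"ry":0,"rz":0,"dx":0,"dy":0,"dz":0,"gripper":-1},
    {"rx":0,"ry":0,"rz":0,"dx":0,"dy":0,"dz":30,"gripper":-1},
    {"rx":0,"ry":0,"rz":0,"dx":0,"dy":0,"dz":12,"gripper":-1},
    {"rx":0,"ry":0,"rz":0,"dx":-8,"dy":0,"dz":0,"gripper":-1},
    {"rx":0,"ry":0,"rz":0,"dx":-8,"dy":0,"dz":0,"gripper":-1},
    {"rx":0,"ry":0,"rz":0,"dx":-8,"dy":0,"dz":0,"gripper":-1},
    {"rx":0,"ry":0,"rz":0,"dx":-8,"dy":0,"dz":0,"gripper":-1},
    {"rx":0,"ry":0,"rz":0,"dx":-8,"dy":0,"dz":0,"gripper":-1},
  ],
)

```text
clock: 5.95
tcp_pos: [0.4731, 0.0955, 0.0619]
orientation: [0.055, -3.137, 0.0]
contact_force: [-6.4, -0.2, 4.8]
grip_width: -0.0002
gripper_force: 3.3
```

```bash
python3 - <<'E'
from h import *
to()
s=r.grab_frame("scene");w=r.grab_frame("wrist")
o=np.zeros((600,800,3),np.uint8)
o[:480,:400]=cv2.resize(s[230:310,350:417],(400,480),interpolation=cv2.INTER_CUBIC)
o[:480,400:]=cv2.resize(w[140:284,260:380],(400,480))
cv2.imwrite("pics/c4.png",o)
E
```

```text
tcp [0.4731 0.0955 0.0619] t 5.95 F [-6.4 -0.2  4.8] grip -0.0002 x [-0.999 -0.035  0.004] z [-0.004 -0.    -1.   ]
```

View pics/c4.png

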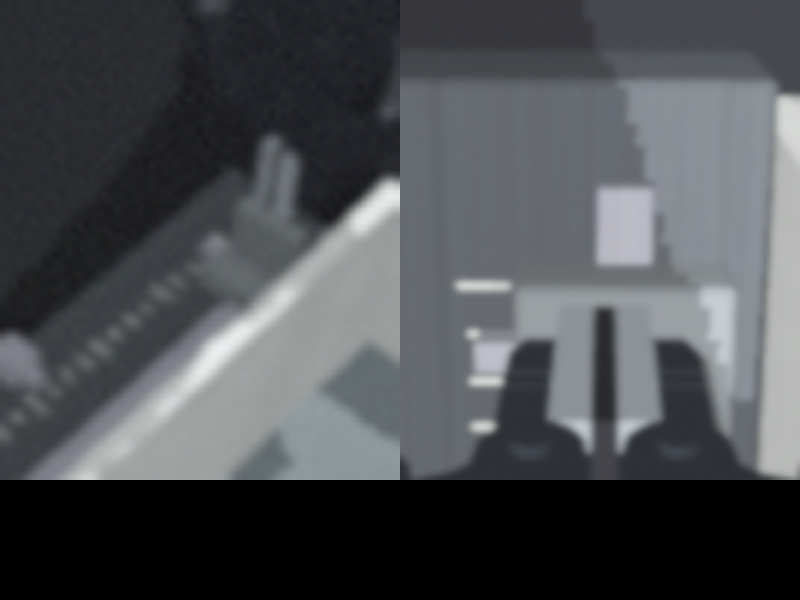

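The tab is now in contact (Fx −6.4). The wrist view shows the slide's pointer at about (287,247), beside the fingers. From here I track the pointers numerically.

```bash
python3 - <<'E'
from h import *
c=cam("wrist");w=r.grab_frame("wrist")
d=np.load("w2.npz");c2=(d["arr_0"],d["arr_1"],d["arr_2"]);w2=cv2.imread("pics/w2.png")
print("old ptr",onz("wrist",298.5,212,.043,c2).round(4))
print("rough",onz("wrist",285,248,.043,c).round(4))
g=w[:,:,:].astype(int)
for rr in range(236,262,2): print(rr,[tuple(g[rr,k]) for k in range(278,294,3)])
q=w2.astype(int)
print([ (rr,q[rr,296:304,1].tolist()) for rr in range(206,220,2)])
E
```

```text
old ptr [0.4765 0.0743 0.043 ]
rough [0.4904 0.0731 0.043 ]
236 [(np.int64(113), np.int64(108), np.int64(103)), (np.int64(113), np.int64(106), np.int64(102)), (np.int64(111), np.int64(106), np.int64(101)), (np.int64(112), np.int64(107), np.int64(103)), (np.int64(113), np.int64(106), np.int64(103)), (np.int64(119), np.int64(114), np.int64(110))]
238 [(np.int64(113), np.int64(108), np.int64(103)), (np.int64(135), np.int64(132), np.int64(128)), (np.int64(123), np.int64(118), np.int64(115)), (np.int64(118), np.int64(112), np.int64(109)), (np.int64(119), np.int64(112), np.int64(109)), (np.int64(124), np.int64(117), np.int64(115))]
240 [(np.int64(114), np.int64(110), np.int64(105)), (np.int64(187), np.int64(188), np.int64(185)), (np.int64(152), np.int64(146), np.int64(145)), (np.int64(139), np.int64(130), np.int64(130)), (np.int64(139), np.int64(130), np.int64(130)), (np.int64(139), np.int64(131), np.int64(131))]
242 [(np.int64(113), np.int64(108), np.int64(103)), (np.int64(142), np.int64(139), np.int64(135)), (np.int64(159), np.int64(150), np.int64(150)), (np.int64(159), np.int64(150), np
[... 2307 characters left out ...]
), np.int64(72), np.int64(68)), (np.int64(55), np.int64(51), np.int64(46))]
260 [(np.int64(114), np.int64(109), np.int64(103)), (np.int64(112), np.int64(106), np.int64(101)), (np.int64(110), np.int64(105), np.int64(101)), (np.int64(111), np.int64(106), np.int64(101)), (np.int64(68), np.int64(63), np.int64(59)), (np.int64(55), np.int64(50), np.int64(46))]
[(206, [149, 150, 150, 150, 150, 150, 161, 185]), (208, [157, 160, 161, 162, 161, 161, 168, 187]), (210, [211, 214, 215, 215, 215, 211, 204, 202]), (212, [236, 242, 244, 244, 244, 240, 229, 216]), (214, [221, 235, 239, 239, 239, 235, 226, 214]), (216, [173, 178, 179, 180, 179, 177, 178, 190]), (218, [169, 170, 169, 165, 157, 151, 160, 183])]
```

Request:
step_arm(
  moves=[
    {"rx":0,"ry":0,"rz":0,"dx":0,"dy":0,"dz":-4,"gripper":-1},
    {"rx":0,"ry":0,"rz":0,"dx":-10,"dy":0,"dz":0,"gripper":-1},
    {"rx":0,"ry":0,"rz":0,"dx":-10,"dy":0,"dz":0,"gripper":-1},
    {"rx":0,"ry":0,"rz":0,"dx":-10,"dy":0,"dz":0,"gripper":-1},
    {"rx":0,"ry":0,"rz":0,"dx":-10,"dy":0,"dz":0,"gripper":-1},
    {"rx":0,"ry":0,"rz":0,"dx":-10,"dy":0,"dz":0,"gripper":-1},
    {"rx":0,"ry":0,"rz":0,"dx":-10,"dy":0,"dz":0,"gripper":-1},
    {"rx":0,"ry":0,"rz":0,"dx":-10,"dy":0,"dz":0,"gripper":-1},
    {"rx":0,"ry":0,"rz":0,"dx":-10,"dy":0,"dz":0,"gripper":-1},
    {"rx":0,"ry":0,"rz":0,"dx":-5,"dy":0,"dz":0,"gripper":-1},
    {"rx":0,"ry":0,"rz":0,"dx":0,"dy":0,"dz":0,"gripper":-1},
  ],
)

```text
clock: 7.48
tcp_pos: [0.5599, 0.0986, 0.0659]
orientation: [0.055, -3.141, 0.0]
contact_force: [-0.1, 0.1, -0.7]
grip_width: -0.0002
gripper_force: 0.0
```

```bash
cat > al.py <<'E'
from h import *
to()
c=cam("wrist");w=r.grab_frame("wrist");cv2.imwrite("pics/wa.png",w)
g=w[:,:,1].astype(int)
for col in (262,266,272,276,280,284,286,288):
    v=g[225:300,col]; m=(v>165)
    e=np.flatnonzero(np.diff(np.r_[0,m.astype(int),0]));
    print(col,[(225+int(a),225+int(b)-1,int(v[a:b].mean())) for a,b in zip(e[::2],e[1::2])])
E
python3 al.py
```

```text
tcp [0.5599 0.0986 0.0659] t 7.47 F [-0.1  0.1 -0.7] grip -0.0002 x [-0.999 -0.035  0.   ] z [-0. -0. -1.]
262 [(259, 276, 179)]
266 [(261, 276, 172)]
272 [(262, 268, 179)]
276 [(262, 268, 178)]
280 [(269, 271, 184)]
284 [(228, 230, 189), (242, 244, 187), (256, 258, 186), (270, 270, 173)]
286 [(228, 230, 188), (242, 244, 186), (256, 258, 185)]
288 [(228, 230, 181), (242, 244, 183), (256, 257, 191)]
```

```bash
python3 - <<'E'
from h import *
d=np.load("w2.npz");c2=(d["arr_0"],d["arr_1"],d["arr_2"])
for z in (.05,.06,.07,.078):print("w2 near face",z,proj("wrist",(.4715,.098,z),c2).round(1), "far",proj("wrist",(.4795,.098,z),c2).round(1))
print("block near edge",proj("wrist",(.4585,.098,.05),c2),"far edge",proj("wrist",(.4925,.098,.05),c2))
w2=cv2.imread("pics/w2.png")[:,:,1]; print("w2 col",[(k,int(w2[k,315])) for k in range(190,250,1)])
t=cv2.imread("pics/t0.png")[:,:,1]; print("t col",[(k,int(t[k,255:259].mean())) for k in range(222,242)])
for z in(.05,.078):print("top",z,[proj("top",(x,.098,z)).round(1)[1] for x in(.4585,.4715,.4795,.4925)])
w=cv2.imread("pics/wa.png")[:,:,1]; print("now ptr exp",proj("wrist",(.49,.073,.043)))
print([(k,w[k,[285,290,295,320]].tolist()) for k in range(150,215,2)])
E
```

```text
w2 near face 0.05 [320.6 210.5] far [320.4 217.7]
w2 near face 0.06 [320.6 213.7] far [320.4 221.1]
w2 near face 0.07 [320.6 217.2] far [320.3 224.7]
w2 near face 0.078 [320.6 220.1] far [320.3 227.8]
block near edge [321.07823309 198.68719301] far edge [319.95134244 229.06996528]
w2 col [(190, 151), (191, 150), (192, 150), (193, 149), (194, 151), (195, 152), (196, 150), (197, 146), (198, 150), (199, 169), (200, 193), (201, 201), (202, 199), (203, 206), (204, 212), (205, 213), (206, 213), (207, 213), (208, 214), (209, 213), (210, 209), (211, 195), (212, 169), (213, 149), (214, 145), (215, 144), (216, 144), (217, 144), (218, 145), (219, 148), (220, 164), (221, 189), (222, 207), (223, 213), (224, 214), (225, 213), (226, 212), (227, 207), (228, 192), (229, 170), (230, 157), (231, 162), (232, 176), (233, 184), (234, 186), (235, 186), (236, 186), (237, 186), (238, 186), (239, 186), (240, 185), (241, 186), (242, 186), (243, 185), (244, 186), (245, 186), (246, 185), (247, 185), (248, 186), (249, 185)]
t col [(222, 154), (223, 153), (224, 146), (225, 115), (226, 105), (227, 105), (228, 114),
[... 595 characters left out ...]
[108, 100, 99, 172]), (168, [189, 103, 99, 172]), (170, [172, 103, 99, 172]), (172, [104, 100, 99, 172]), (174, [99, 100, 99, 172]), (176, [100, 101, 99, 172]), (178, [100, 100, 99, 172]), (180, [100, 100, 99, 172]), (182, [115, 100, 99, 172]), (184, [199, 109, 100, 171]), (186, [162, 104, 99, 172]), (188, [101, 100, 100, 172]), (190, [100, 100, 100, 172]), (192, [100, 100, 100, 173]), (194, [100, 100, 99, 173]), (196, [101, 100, 99, 173]), (198, [148, 106, 99, 172]), (200, [202, 118, 99, 173]), (202, [125, 103, 99, 172]), (204, [100, 100, 100, 172]), (206, [100, 100, 100, 172]), (208, [100, 100, 99, 172]), (210, [100, 100, 99, 172]), (212, [112, 113, 100, 172]), (214, [193, 195, 100, 172])]
```

```bash
python3 - <<'E'
from h import *
t0=cv2.imread("pics/t0.png")[:,:,1].astype(int);t=r.grab_frame("top");cv2.imwrite("pics/t3.png",t);t=t[:,:,1].astype(int)
for k in range(184,240):print(k,t0[k,262:270].tolist(),t[k,262:270].tolist()) if k>215 or 188<k<206 else 0
print("rows",[(k,t[k,255:259].tolist()) for k in range(222,242,2)])
w=cv2.imread("pics/wa.png")[:,:,1]
print([(k,w[k,[279,282,322]].tolist()) for k in range(70,150,3)])
E
```

```text
189 [92, 95, 91, 94, 105, 105, 103, 88] [63, 43, 52, 72, 77, 80, 72, 71]
190 [89, 89, 90, 91, 87, 94, 101, 94] [63, 31, 51, 52, 66, 72, 70, 66]
191 [84, 93, 96, 106, 105, 110, 120, 107] [53, 39, 34, 41, 58, 83, 93, 79]
192 [93, 90, 99, 119, 119, 126, 140, 137] [43, 32, 37, 41, 57, 82, 104, 76]
193 [93, 92, 97, 103, 104, 122, 167, 168] [40, 25, 37, 54, 58, 72, 90, 76]
194 [89, 91, 93, 89, 91, 120, 153, 159] [36, 30, 40, 56, 65, 67, 80, 79]
195 [95, 89, 89, 93, 94, 118, 127, 118] [35, 30, 39, 48, 65, 80, 77, 76]
196 [91, 93, 89, 87, 97, 99, 97, 95] [34, 39, 41, 38, 57, 65, 67, 68]
197 [90, 90, 89, 97, 105, 102, 97, 92] [30, 28, 32, 42, 36, 49, 64, 65]
198 [92, 91, 91, 102, 120, 117, 102, 95] [39, 33, 38, 29, 39, 49, 70, 72]
199 [90, 96, 89, 94, 100, 99, 95, 96] [34, 38, 31, 32, 38, 48, 67, 72]
200 [85, 90, 93, 97, 100, 101, 95, 98] [34, 46, 37, 43, 31, 41, 55, 56]
201 [90, 93, 89, 99, 120, 117, 100, 93] [45, 35, 28, 35, 38, 31, 38, 41]
202 [89, 92, 90, 91, 98, 100, 93, 95] [41, 33, 36, 38, 44, 44, 50, 57]
203 [92, 91, 92, 91, 96, 88, 90, 95] [57, 51, 49, 60, 57, 69, 65, 75]
204 [88, 88
[... 2132 characters left out ...]
6, [90, 103, 134, 144]), (238, [94, 99, 99, 105]), (240, [95, 87, 77, 61])]
[(70, [99, 100, 166]), (73, [99, 100, 149]), (76, [99, 100, 157]), (79, [100, 100, 156]), (82, [201, 202, 157]), (85, [130, 132, 156]), (88, [99, 101, 156]), (91, [100, 100, 155]), (94, [99, 100, 145]), (97, [116, 117, 155]), (100, [183, 183, 156]), (103, [181, 184, 156]), (106, [179, 184, 155]), (109, [158, 163, 153]), (112, [99, 101, 141]), (115, [100, 101, 154]), (118, [197, 197, 154]), (121, [125, 128, 153]), (124, [99, 101, 153]), (127, [99, 100, 153]), (130, [99, 100, 153]), (133, [106, 107, 146]), (136, [206, 207, 165]), (139, [105, 107, 178]), (142, [99, 100, 178]), (145, [99, 99, 179]), (148, [99, 99, 179])]
```

The top view shows the slide pointer at row 227, so it moved 13 mm and then the fingers slipped over the tab. The shut tips are evidently higher than stated, so I go back and descend by feel.

Request:
step_arm(
  moves=[
    {"rx":0,"ry":0,"rz":0,"dx":0,"dy":0,"dz":-30,"gripper":-1},
    {"rx":0,"ry":0,"rz":0,"dx":40,"dy":0,"dz":0,"gripper":-1},
    {"rx":0,"ry":0,"rz":0,"dx":40,"dy":0,"dz":0,"gripper":-1},
    {"rx":0,"ry":0,"rz":0,"dx":36,"dy":0,"dz":0,"gripper":-1},
    {"rx":0,"ry":0,"rz":0,"dx":0,"dy":0,"dz":0,"gripper":-1},
    {"rx":0,"ry":0,"rz":0,"dx":0,"dy":0,"dz":25,"gripper":-1},
    {"rx":0,"ry":0,"rz":0,"dx":0,"dy":0,"dz":10,"gripper":-1},
    {"rx":0,"ry":0,"rz":0,"dx":0,"dy":0,"dz":5,"gripper":-1},
    {"rx":0,"ry":0,"rz":0,"dx":0,"dy":0,"dz":0,"gripper":-1},
  ],
)

```text
clock: 8.7
tcp_pos: [0.4441, 0.0945, 0.0559]
orientation: [0.054, -3.141, 0.0]
contact_force: [0.7, -0.0, 0.4]
grip_width: 0.0001
gripper_force: 0.0
```

```bash
python3 - <<'E'
from h import *
to()
E
```

```text
tcp [0.4441 0.0945 0.0559] t 8.7 F [ 0.7 -0.   0.4] grip 0.0001 x [-0.999 -0.035  0.   ] z [-0. -0. -1.]
```

Request:
step_arm(
  moves=[
    {"rx":0,"ry":0,"rz":0,"dx":0,"dy":0,"dz":4,"gripper":-1},
    {"rx":0,"ry":0,"rz":0,"dx":0,"dy":0,"dz":4,"gripper":-1},
  ],
)

```text
clock: 8.95
tcp_pos: [0.4441, 0.0947, 0.0481]
orientation: [-0.055, 3.14, 0.001]
contact_force: [0.2, 0.0, 0.1]
grip_width: 0.0002
gripper_force: 0.0
```

Request:
step_arm(
  moves=[
    {"rx":0,"ry":0,"rz":0,"dx":0,"dy":0,"dz":4,"gripper":-1},
    {"rx":0,"ry":0,"rz":0,"dx":0,"dy":0,"dz":0,"gripper":-1},
  ],
)

```text
clock: 9.2
tcp_pos: [0.4435, 0.0945, 0.0437]
orientation: [0.055, -3.141, 0.0]
contact_force: [-0.3, 0.2, -0.6]
grip_width: -0.0001
gripper_force: 0.0
```

Request:
step_arm(
  moves=[
    {"rx":0,"ry":0,"rz":0,"dx":-9,"dy":2,"dz":-4,"gripper":-1},
    {"rx":0,"ry":0,"rz":0,"dx":-9,"dy":0,"dz":0,"gripper":-1},
    {"rx":0,"ry":0,"rz":0,"dx":-9,"dy":0,"dz":0,"gripper":-1},
    {"rx":0,"ry":0,"rz":0,"dx":-9,"dy":0,"dz":0,"gripper":-1},
    {"rx":0,"ry":0,"rz":0,"dx":-9,"dy":0,"dz":0,"gripper":-1},
    {"rx":0,"ry":0,"rz":0,"dx":0,"dy":0,"dz":0,"gripper":-1},
  ],
)

```text
clock: 9.95
tcp_pos: [0.4881, 0.0979, 0.0475]
orientation: [0.054, -3.139, 0.001]
contact_force: [-2.7, 0.2, 1.2]
grip_width: 0.0002
gripper_force: 1.3
```

```bash
cat > al.py <<'E'
from h import *
to()
c=cam("wrist");w=r.grab_frame("wrist");cv2.imwrite("pics/wa.png",w)
g=w[:,:,1].astype(int)
for col in (266,272,276,280,284,286,288,290):
    v=g[200:320,col]; m=(v>150)
    e=np.flatnonzero(np.diff(np.r_[0,m.astype(int),0]));
    print(col,[(200+int(a),200+int(b)-1,int(v[a:b].mean()),onz("wrist",col,200+(a+b-1)/2,.043,c)[:2].round(4).tolist()) for a,b in zip(e[::2],e[1::2]) if b-a>3])
E
python3 al.py
```

```text
tcp [0.4881 0.0979 0.0475] t 9.95 F [-2.7  0.2  1.2] grip 0.0002 x [-0.999 -0.035  0.002] z [-0.002 -0.    -1.   ]
266 []
272 [(211, 214, 194, [0.4759, 0.0699])]
276 [(211, 214, 193, [0.4759, 0.0721]), (227, 230, 186, [0.4854, 0.072]), (254, 262, 172, [0.5036, 0.0719])]
280 [(211, 214, 193, [0.4758, 0.0743]), (227, 230, 187, [0.4853, 0.0743]), (254, 263, 184, [0.5039, 0.0742])]
284 [(211, 214, 187, [0.4757, 0.0765]), (254, 263, 184, [0.5038, 0.0765])]
286 [(254, 263, 184, [0.5038, 0.0777])]
288 [(254, 262, 167, [0.5034, 0.0788])]
290 [(240, 243, 151, [0.493, 0.0799])]
```

Request:
step_arm(
  moves=[
    {"rx":0,"ry":0,"rz":0,"dx":-10,"dy":0,"dz":0,"gripper":-1},
    {"rx":0,"ry":0,"rz":0,"dx":-10,"dy":0,"dz":0,"gripper":-1},
    {"rx":0,"ry":0,"rz":0,"dx":-10,"dy":0,"dz":0,"gripper":-1},
    {"rx":0,"ry":0,"rz":0,"dx":-10,"dy":0,"dz":0,"gripper":-1},
    {"rx":0,"ry":0,"rz":0,"dx":-10,"dy":0,"dz":0,"gripper":-1},
    {"rx":0,"ry":0,"rz":0,"dx":-10,"dy":0,"dz":0,"gripper":-1},
    {"rx":0,"ry":0,"rz":0,"dx":-10,"dy":0,"dz":0,"gripper":-1},
    {"rx":0,"ry":0,"rz":0,"dx":-6,"dy":0,"dz":0,"gripper":-1},
    {"rx":0,"ry":0,"rz":0,"dx":0,"dy":0,"dz":0,"gripper":-1},
  ],
)

```text
clock: 11.12
tcp_pos: [0.5638, 0.1002, 0.0475]
orientation: [0.054, -3.139, 0.001]
contact_force: [-3.9, -0.7, -0.0]
grip_width: -0.0003
gripper_force: 1.8
```

```bash
python3 al.py
```

```text
tcp [0.5638 0.1002 0.0475] t 11.12 F [-3.9 -0.7 -0. ] grip -0.0003 x [-0.999 -0.034  0.002] z [-0.002 -0.001 -1.   ]
266 [(271, 280, 184, [0.5909, 0.0683])]
272 [(218, 221, 189, [0.5558, 0.0722]), (273, 281, 165, [0.5918, 0.0718])]
276 [(201, 204, 190, [0.5458, 0.0744]), (218, 221, 188, [0.5557, 0.0744]), (234, 237, 189, [0.5653, 0.0743]), (249, 252, 172, [0.5746, 0.0743]), (254, 267, 172, [0.581, 0.0742])]
280 [(218, 221, 197, [0.5556, 0.0766]), (234, 237, 190, [0.5652, 0.0766]), (254, 267, 188, [0.5809, 0.0766])]
284 [(218, 221, 196, [0.5555, 0.0788]), (254, 267, 182, [0.5808, 0.0789])]
286 [(218, 221, 175, [0.5555, 0.0799]), (254, 263, 185, [0.5795, 0.08])]
288 [(254, 262, 169, [0.5791, 0.0812])]
290 [(240, 245, 153, [0.5693, 0.0822])]
```

Request:
step_arm(
  moves=[
    {"rx":0,"ry":0,"rz":0,"dx":-5,"dy":0,"dz":0,"gripper":-1},
    {"rx":0,"ry":0,"rz":0,"dx":-4.5,"dy":0,"dz":0,"gripper":-1},
    {"rx":0,"ry":0,"rz":0,"dx":0,"dy":0,"dz":0,"gripper":-1},
    {"rx":0,"ry":0,"rz":0,"dx":6,"dy":0,"dz":0,"gripper":-1},
    {"rx":0,"ry":0,"rz":0,"dx":0,"dy":0,"dz":-40,"gripper":-1},
    {"rx":0,"ry":0,"rz":0,"dx":-40,"dy":0,"dz":-30,"gripper":-1},
    {"rx":0,"ry":0,"rz":0,"dx":-45,"dy":0,"dz":0,"gripper":-1},
    {"rx":0,"ry":0,"rz":0,"dx":0,"dy":0,"dz":0,"gripper":-1},
    {"rx":0,"ry":0,"rz":0,"dx":0,"dy":0,"dz":0,"gripper":-1},
  ],
)

```text
clock: 12.3
tcp_pos: [0.6527, 0.104, 0.1178]
orientation: [-0.055, 3.141, 0.0]
contact_force: [-0.6, -0.2, -0.2]
grip_width: -0.0
gripper_force: 0.0
```

```bash
cat > al2.py <<'E'
from h import *
to()
c=cam("wrist");w=r.grab_frame("wrist");cv2.imwrite("pics/wb.png",w)
print("cam",(-c[1].T@c[2]).round(4))
g=w[:,:,1].astype(int)
u0,v0=proj("wrist",(.592,.075,.043),c); print(u0,v0)
a,b=int(v0)-24,int(v0)+24
for col in range(int(u0)-22,int(u0)+22,2):
    print(col,g[a:b:2,col].tolist())
print("rows from",a)
E
python3 al2.py
```

```text
tcp [0.6527 0.104  0.1178] t 12.3 F [-0.6 -0.2 -0.2] grip -0.0 x [-0.999 -0.035 -0.   ] z [ 0.  0. -1.]
cam [0.5831 0.1009 0.2721]
285.0194565541475 117.2417563955923
263 [67, 67, 67, 67, 67, 68, 78, 123, 135, 135, 136, 135, 136, 135, 135, 135, 130, 90, 69, 69, 68, 69, 69, 69]
265 [66, 65, 66, 66, 65, 66, 76, 124, 135, 135, 135, 136, 135, 135, 135, 135, 129, 88, 68, 68, 68, 69, 69, 68]
267 [66, 67, 66, 67, 66, 67, 76, 123, 135, 135, 135, 135, 136, 135, 134, 135, 129, 89, 67, 66, 66, 66, 66, 66]
269 [65, 65, 66, 65, 66, 66, 73, 112, 122, 123, 128, 130, 128, 129, 128, 127, 124, 87, 67, 67, 67, 67, 67, 67]
271 [66, 67, 66, 66, 67, 66, 68, 80, 86, 94, 121, 127, 125, 125, 105, 93, 93, 75, 67, 66, 66, 66, 67, 66]
273 [68, 68, 68, 68, 67, 67, 67, 69, 69, 85, 127, 135, 135, 132, 96, 73, 72, 69, 67, 68, 68, 68, 67, 68]
275 [67, 67, 67, 68, 67, 67, 68, 67, 67, 84, 128, 135, 136, 132, 95, 68, 68, 68, 67, 68, 68, 68, 68, 69]
277 [69, 69, 70, 69, 69, 69, 68, 69, 69, 85, 128, 136, 135, 132, 95, 70, 69, 68, 69, 69, 69, 69, 69, 69]
279 [69, 70, 70, 71, 70, 70, 70, 70, 70, 83, 123, 130, 130, 127, 93,
[... 829 characters left out ...]
92, 104, 110, 111, 110, 102, 91, 89, 90, 96, 91, 88, 87, 87, 84, 70, 67]
297 [110, 110, 110, 109, 110, 110, 109, 108, 107, 105, 107, 107, 106, 106, 106, 107, 106, 107, 106, 106, 105, 102, 81, 68]
299 [112, 111, 111, 111, 111, 112, 111, 109, 104, 103, 103, 104, 103, 104, 106, 109, 109, 109, 109, 108, 108, 105, 86, 70]
301 [113, 112, 112, 112, 111, 112, 111, 105, 105, 111, 110, 109, 109, 106, 101, 109, 110, 110, 109, 109, 109, 105, 85, 69]
303 [112, 111, 112, 111, 112, 112, 111, 103, 105, 112, 111, 110, 109, 106, 101, 109, 110, 110, 110, 109, 109, 105, 85, 68]
305 [112, 111, 111, 111, 112, 112, 111, 103, 104, 112, 111, 110, 110, 106, 101, 109, 110, 110, 110, 109, 109, 105, 85, 67]
rows from 93
```

Clip pointer centre is at row ~116.2 and the slide's at ~113.0 (6 mm ≈ 9 px), so the slide is 2.1 mm short. I'll tap it 2 mm more.

Request:
step_arm(
  moves=[
    {"rx":0,"ry":0,"rz":0,"dx":45,"dy":0,"dz":0,"gripper":-1},
    {"rx":0,"ry":0,"rz":0,"dx":40,"dy":0,"dz":30,"gripper":-1},
    {"rx":0,"ry":0,"rz":0,"dx":0,"dy":0,"dz":0,"gripper":-1},
    {"rx":0,"ry":0,"rz":0,"dx":0,"dy":0,"dz":40,"gripper":-1},
    {"rx":0,"ry":0,"rz":0,"dx":-5,"dy":0,"dz":0,"gripper":-1},
    {"rx":0,"ry":0,"rz":0,"dx":-1.5,"dy":0,"dz":0,"gripper":-1},
    {"rx":0,"ry":0,"rz":0,"dx":-1.5,"dy":0,"dz":0,"gripper":-1},
    {"rx":0,"ry":0,"rz":0,"dx":0,"dy":0,"dz":0,"gripper":-1},
    {"rx":0,"ry":0,"rz":0,"dx":8,"dy":0,"dz":0,"gripper":-1},
    {"rx":0,"ry":0,"rz":0,"dx":0,"dy":0,"dz":-40,"gripper":-1},
    {"rx":0,"ry":0,"rz":0,"dx":-40,"dy":0,"dz":-30,"gripper":-1},
    {"rx":0,"ry":0,"rz":0,"dx":-45,"dy":0,"dz":0,"gripper":-1},
    {"rx":0,"ry":0,"rz":0,"dx":0,"dy":0,"dz":0,"gripper":-1},
    {"rx":0,"ry":0,"rz":0,"dx":0,"dy":0,"dz":0,"gripper":-1},
  ],
)

```text
clock: 14.1
tcp_pos: [0.6529, 0.1037, 0.1185]
orientation: [-0.054, 3.141, 0.0]
contact_force: [-0.0, -0.2, -0.1]
grip_width: -0.0001
gripper_force: 0.0
```

```bash
cat > al3.py <<'E'
from h import *
to((.627,-.306,.25),(.627,-.306,.2))
c=cam("wrist");w=r.grab_frame("wrist");cv2.imwrite("pics/wb.png",w)
g=w[:,:,1].astype(float)
u0,v0=proj("wrist",(.592,.075,.043),c);a=int(v0)-22
def ctr(c0,c1):
    v=g[a:a+44,c0:c1].mean(1); th=101; i=np.flatnonzero(v>th)
    # run containing row nearest v0
    k=i[np.argmin(abs(i-22))]; s=e=k
    while v[s-1]>th:s-=1
    while v[e+1]>th:e+=1
    S=s-(v[s]-th)/(v[s]-v[s-1]);E=e+(v[e]-th)/(v[e]-v[e+1]);return a+S,a+E,a+(S+E)/2
x=int(round(u0)); p=ctr(x-12,x-7);q=ctr(x+2,x+7)
print("clip",np.round(p,2),"slide",np.round(q,2),"short mm",(p[2]-q[2])*6/((p[1]-p[0]+q[1]-q[0])/2))
E
python3 al3.py
```

```text
tcp [0.6529 0.1037 0.1185] t 14.1 F [-0.  -0.2 -0.1] grip -0.0001 x [-0.999 -0.035 -0.001] z [ 0.001  0.    -1.   ]
  -> (0.627, -0.306, 0.25) tool mm [  39.9 -408.6 -131.6]
  -> (0.627, -0.306, 0.2) tool mm [ 0. -0. 50.]
clip [111.34 120.48 115.91] slide [109.98 119.08 114.53] short mm 0.9071813401660241
```

0.9 mm short still, so one more small tap.

Request:
step_arm(
  moves=[
    {"rx":0,"ry":0,"rz":0,"dx":45,"dy":0,"dz":0,"gripper":-1},
    {"rx":0,"ry":0,"rz":0,"dx":40,"dy":0,"dz":30,"gripper":-1},
    {"rx":0,"ry":0,"rz":0,"dx":0,"dy":0,"dz":0,"gripper":-1},
    {"rx":0,"ry":0,"rz":0,"dx":0,"dy":0,"dz":40,"gripper":-1},
    {"rx":0,"ry":0,"rz":0,"dx":-6,"dy":0,"dz":0,"gripper":-1},
    {"rx":0,"ry":0,"rz":0,"dx":-2,"dy":0,"dz":0,"gripper":-1},
    {"rx":0,"ry":0,"rz":0,"dx":-0.8,"dy":0,"dz":0,"gripper":-1},
    {"rx":0,"ry":0,"rz":0,"dx":0,"dy":0,"dz":0,"gripper":-1},
    {"rx":0,"ry":0,"rz":0,"dx":8.8,"dy":0,"dz":0,"gripper":-1},
    {"rx":0,"ry":0,"rz":0,"dx":0,"dy":0,"dz":-40,"gripper":-1},
    {"rx":0,"ry":0,"rz":0,"dx":-40,"dy":0,"dz":-30,"gripper":-1},
    {"rx":0,"ry":0,"rz":0,"dx":-45,"dy":0,"dz":0,"gripper":-1},
    {"rx":0,"ry":0,"rz":0,"dx":0,"dy":0,"dz":0,"gripper":-1},
    {"rx":0,"ry":0,"rz":0,"dx":0,"dy":0,"dz":0,"gripper":-1},
  ],
)

```text
clock: 15.9
tcp_pos: [0.6528, 0.1037, 0.1185]
orientation: [-0.054, 3.141, 0.0]
contact_force: [-0.2, 1.0, -0.7]
grip_width: 0.0002
gripper_force: 0.0
```

```bash
python3 al3.py
```

```text
tcp [0.6528 0.1037 0.1185] t 15.9 F [-0.2  1.  -0.7] grip 0.0002 x [-0.999 -0.035 -0.   ] z [ 0.  0. -1.]
  -> (0.627, -0.306, 0.25) tool mm [  39.9 -408.6 -131.6]
  -> (0.627, -0.306, 0.2) tool mm [ 0. -0. 50.]
clip [111.4  120.55 115.98] slide [110.5  120.23 115.37] short mm 0.38754782876659166
```

Aligned (within 0.4 mm, not past). Next, the jar.

Request:
step_arm(
  moves=[
    {"rx":0,"ry":0,"rz":0,"dx":0,"dy":-10,"dz":-40,"gripper":1},
    {"rx":0,"ry":0,"rz":0,"dx":5,"dy":-50,"dz":-40,"gripper":1},
    {"rx":0,"ry":0,"rz":0,"dx":5,"dy":-50,"dz":-30,"gripper":1},
    {"rx":0,"ry":0,"rz":0,"dx":5,"dy":-50,"dz":-20,"gripper":1},
    {"rx":0,"ry":0,"rz":0,"dx":5,"dy":-50,"dz":0,"gripper":1},
    {"rx":0,"ry":0,"rz":0,"dx":5,"dy":-50,"dz":0,"gripper":1},
    {"rx":0,"ry":0,"rz":0,"dx":5,"dy":-50,"dz":0,"gripper":1},
    {"rx":0,"ry":0,"rz":0,"dx":5,"dy":-50,"dz":0,"gripper":1},
    {"rx":0,"ry":0,"rz":0,"dx":5,"dy":-48,"dz":0,"gripper":1},
    {"rx":0,"ry":0,"rz":0,"dx":0,"dy":0,"dz":0,"gripper":1},
  ],
  grip_force=30,
)

```text
clock: 17.2
tcp_pos: [0.6242, -0.3095, 0.2471]
orientation: [0.042, -3.14, 0.004]
contact_force: [0.3, 0.1, 0.4]
grip_width: 0.0856
gripper_force: 0.0
```

```bash
python3 - <<'E'
from h import *
c=cam("wrist");w=r.grab_frame("wrist")
print("cam",(-c[1].T@c[2]).round(3))
u,v=proj("wrist",(.627,-.306,.03),c);print("exp centre",u,v)
x0,y0=int(u)-80,max(int(v)-80,0)
q=w[y0:y0+160,x0:x0+160]
ts=q.astype(int); m=((q.min(2)>110)&(np.ptp(ts,axis=2)<40)).astype(np.uint8)
n,l,st,ce=cv2.connectedComponentsWithStats(m)
for i in range(1,n):
    if st[i,4]>150: print("white",x0+st[i,0],y0+st[i,1],st[i,2:5],ce[i].round(1)+[x0,y0])
m=(q.max(2)<35).astype(np.uint8); n,l,st,ce=cv2.connectedComponentsWithStats(m)
for i in range(1,n):
    if st[i,4]>150: print("black",x0+st[i,0],y0+st[i,1],st[i,2:5],(ce[i]+[x0,y0]).round(1),onz("wrist",*(ce[i]+[x0,y0]),.06,c).round(4))
for dx,dy,z in((.026,0,0),(-.026,0,0),(0,.026,0),(0,-.026,0),(.026,0,.045),(-.026,0,.045),(0,.026,.045),(0,-.026,.045)):print(dx,dy,z,proj("wrist",(.627+dx,-.306+dy,z),c).round(1))
cv2.imwrite("pics/wj.png",w)
np.savez("wj.npz",*c)
to()
E
```

```text
cam [ 0.555 -0.312  0.401]
exp centre 324.6990386146362 167.23372593398457
white 302 141 [ 45  33 423] [323.6 152.8]
black 381 87 [ 23  24 419] [394.1  96.8] [ 0.5429 -0.2348  0.06  ]
black 345 176 [  59   71 1892] [384.9 223.7] [ 0.6877 -0.2323  0.06  ]
black 307 181 [ 32  14 174] [321.4 188.7] [ 0.6466 -0.3095  0.06  ]
0.026 0 0 [323.9 181.9]
-0.026 0 0 [325.1 143.2]
0 0.026 0 [344.  163.4]
0 -0.026 0 [305.  162.4]
0.026 0 0.045 [324.1 190.7]
-0.026 0 0.045 [325.5 147.7]
0 0.026 0.045 [346.7 170.3]
0 -0.026 0.045 [302.9 169.1]
tcp [ 0.6255 -0.3061  0.2469] t 17.25 F [-0.4  1.5 -0.2] grip 0.0852 x [-1.    -0.031  0.001] z [-0.001 -0.    -1.   ]
```

The wrist view confirms the jar at (302–346, 141–190), matching (0.626, −0.307). I descend and grip.

Request:
step_arm(
  moves=[
    {"rx":0,"ry":0,"rz":0,"dx":0,"dy":0,"dz":50,"gripper":1},
    {"rx":0,"ry":0,"rz":0,"dx":0,"dy":0,"dz":50,"gripper":1},
    {"rx":0,"ry":0,"rz":0,"dx":0,"dy":0,"dz":50,"gripper":1},
    {"rx":0,"ry":0,"rz":0,"dx":0,"dy":0,"dz":40,"gripper":1},
    {"rx":0,"ry":0,"rz":0,"dx":0,"dy":0,"dz":17,"gripper":1},
    {"rx":0,"ry":0,"rz":0,"dx":0,"dy":0,"dz":0,"gripper":1},
  ],
)

```text
clock: 18.0
tcp_pos: [0.6272, -0.3026, 0.0395]
orientation: [0.056, -3.14, -0.002]
contact_force: [-0.2, 0.2, 0.5]
grip_width: 0.0857
gripper_force: 0.0
```

```bash
python3 - <<'E'
from h import *
to()
s=r.grab_frame("scene");w=r.grab_frame("wrist")
u,v=proj("scene",(.625,-.306,.04));print(u,v,[proj("scene",(.625,-.306+d,z)).round(1).tolist() for d in(-.05,.05) for z in(.013,.035)])
u,v=int(u),int(v)
o=np.zeros((600,800,3),np.uint8)
o[:480,:400]=cv2.resize(s[v-36:v+36,u-30:u+30],(400,480),interpolation=cv2.INTER_CUBIC)
o[:250,400:]=cv2.resize(w,(400,250))
cv2.imwrite("pics/c5.png",o);print(u,v)
E
```

```text
tcp [ 0.6272 -0.3026  0.0395] t 18.0 F [-0.2  0.2  0.5] grip 0.0857 x [-0.999 -0.036  0.001] z [-0.001  0.001 -1.   ]
251.2263505818279 223.3233437259861 [[242.5, 222.3], [241.6, 216.6], [262.5, 238.9], [261.8, 233.1]]
251 223
```

View pics/c5.png

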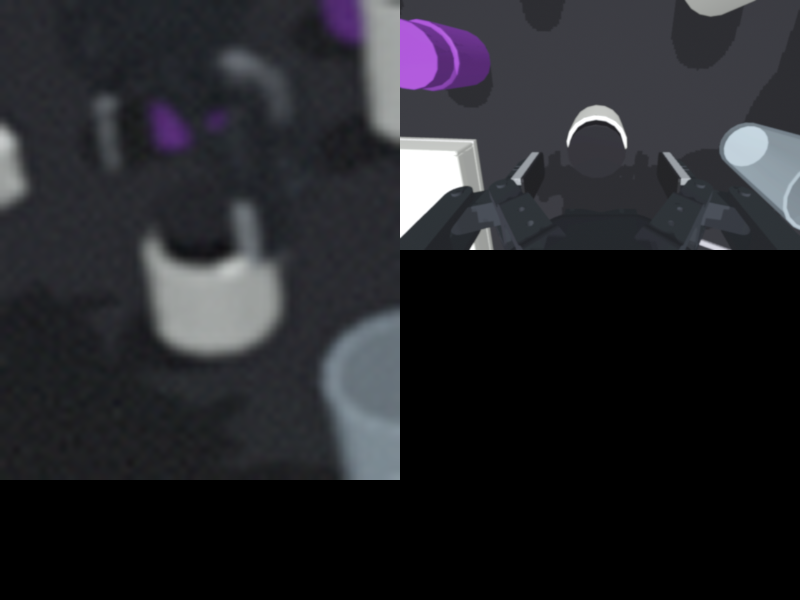

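The last picture shows the open fingertips (right pad ends near (258,226) in scene) at only about cap height, z≈0.055–0.06. The fingers really do end higher than stated. I go 24 mm lower in steps, then close.

Request:
step_arm(
  moves=[
    {"rx":0,"ry":0,"rz":0,"dx":0,"dy":-3,"dz":12,"gripper":1},
    {"rx":0,"ry":0,"rz":0,"dx":0,"dy":0,"dz":6,"gripper":1},
    {"rx":0,"ry":0,"rz":0,"dx":0,"dy":0,"dz":6,"gripper":1},
    {"rx":0,"ry":0,"rz":0,"dx":0,"dy":0,"dz":0,"gripper":1},
  ],
)

```text
clock: 18.6
tcp_pos: [0.6271, -0.3067, 0.0152]
orientation: [0.055, -3.14, -0.001]
contact_force: [0.1, -0.1, -0.1]
grip_width: 0.0855
gripper_force: 0.0
```

Request:
step_arm(
  moves=[
    {"rx":0,"ry":0,"rz":0,"dx":0,"dy":0,"dz":0,"gripper":0.2},
    {"rx":0,"ry":0,"rz":0,"dx":0,"dy":0,"dz":0,"gripper":-1},
    {"rx":0,"ry":0,"rz":0,"dx":0,"dy":0,"dz":0,"gripper":-1},
    {"rx":0,"ry":0,"rz":0,"dx":0,"dy":0,"dz":0,"gripper":-1},
    {"rx":0,"ry":0,"rz":0,"dx":0,"dy":0,"dz":0,"gripper":-1},
  ],
  grip_force=30,
)

```text
clock: 19.23
tcp_pos: [0.6277, -0.307, 0.0164]
orientation: [-0.055, 3.141, -0.0]
contact_force: [-2.5, 1.1, 5.3]
grip_width: 0.0505
gripper_force: 31.6
```

Gripped (50.5 mm). Lift and carry to above the nest.

Request:
step_arm(
  moves=[
    {"rx":0,"ry":0,"rz":0,"dx":0,"dy":0,"dz":-20,"gripper":-1},
    {"rx":0,"ry":0,"rz":0,"dx":0,"dy":0,"dz":-50,"gripper":-1},
    {"rx":0,"ry":0,"rz":0,"dx":0,"dy":0,"dz":-50,"gripper":-1},
    {"rx":0,"ry":0,"rz":0,"dx":0,"dy":0,"dz":-50,"gripper":-1},
    {"rx":0,"ry":0,"rz":0,"dx":0,"dy":0,"dz":0,"gripper":-1},
  ],
)

```text
clock: 19.85
tcp_pos: [0.6299, -0.3089, 0.192]
orientation: [-0.054, 3.132, -0.006]
contact_force: [0.4, -0.1, -1.8]
grip_width: 0.0506
gripper_force: 32.2
```

Request:
step_arm(
  moves=[
    {"rx":0,"ry":0,"rz":0,"dx":3,"dy":27,"dz":0,"gripper":-1},
    {"rx":0,"ry":0,"rz":0,"dx":5,"dy":46,"dz":0,"gripper":-1},
    {"rx":0,"ry":0,"rz":0,"dx":5,"dy":46,"dz":0,"gripper":-1},
    {"rx":0,"ry":0,"rz":0,"dx":5,"dy":46,"dz":0,"gripper":-1},
    {"rx":0,"ry":0,"rz":0,"dx":5,"dy":46,"dz":0,"gripper":-1},
    {"rx":0,"ry":0,"rz":0,"dx":5,"dy":46,"dz":0,"gripper":-1},
    {"rx":0,"ry":0,"rz":0,"dx":5,"dy":46,"dz":0,"gripper":-1},
    {"rx":0,"ry":0,"rz":0,"dx":5,"dy":46,"dz":0,"gripper":-1},
    {"rx":0,"ry":0,"rz":0,"dx":5,"dy":46,"dz":0,"gripper":-1},
    {"rx":0,"ry":0,"rz":0,"dx":5,"dy":46,"dz":0,"gripper":-1},
    {"rx":0,"ry":0,"rz":0,"dx":5,"dy":46,"dz":0,"gripper":-1},
    {"rx":0,"ry":0,"rz":0,"dx":3,"dy":33,"dz":0,"gripper":-1},
    {"rx":0,"ry":0,"rz":0,"dx":0,"dy":0,"dz":0,"gripper":-1},
    {"rx":0,"ry":0,"rz":0,"dx":0,"dy":0,"dz":0,"gripper":-1},
  ],
)

```text
clock: 21.6
tcp_pos: [0.553, 0.2096, 0.1853]
orientation: [0.054, -3.14, 0.002]
contact_force: [-0.2, -0.5, -1.6]
grip_width: 0.0506
gripper_force: 32.1
```

```bash
python3 - <<'E'
from h import *
to((.5535,.211,.1),(.5535,.211,.024))
c=cam("wrist");w=r.grab_frame("wrist");cv2.imwrite("pics/wn.png",w)
s=r.grab_frame("scene");cv2.imwrite("pics/sn.png",s)
# nest from the starting images: dark ring on chamber floor
for n,f,(x0,y0,x1,y1) in(("top","t0",(205,188,240,226)),("scene","s0",(385,305,440,350))):
    g=cv2.imread(f"pics/{f}.png")[y0:y1,x0:x1]; gg=cv2.cvtColor(g,cv2.COLOR_BGR2GRAY)
    m=(gg<np.median(gg)-25).astype(np.uint8);cs,_=cv2.findContours(m,cv2.RETR_EXTERNAL,cv2.CHAIN_APPROX_NONE)
    k=max(cs,key=len);e=cv2.fitEllipse(k);p=(e[0][0]+x0,e[0][1]+y0);print(n,np.round(p,1),np.round(e[1],1),"nest",onz(n,*p,.011).round(4),"exp",proj(n,(.5535,.211,.011)).round(1))
# white jar/black cap in wrist image, centre region
q=w.astype(int);m=((q.min(2)>110)&(np.ptp(q,axis=2)<40))
print("wrist white row ext",[ (k,np.flatnonzero(m[k,250:400])[[0,-1]]+250) for k in range(150,300,10) if m[k,250:400].any()])
E
```

```text
tcp [0.553  0.2096 0.1853] t 21.6 F [-0.2 -0.5 -1.6] grip 0.0506 x [-0.999 -0.034  0.001] z [-0.001 -0.001 -1.   ]
  -> (0.5535, 0.211, 0.1) tool mm [-0.6  1.5 85.3]
  -> (0.5535, 0.211, 0.024) tool mm [-0.1  0.1 76. ]
top [223.6 207. ] [24.3 25.4] nest [0.556  0.2111 0.011 ] exp [223.6 207.8]
scene [411.8 328.7] [29.6 35.6] nest [0.5569 0.2112 0.011 ] exp [412.7 327.8]
wrist white row ext [(150, array([250, 399])), (160, array([250, 399])), (170, array([250, 399])), (180, array([250, 399])), (190, array([250, 399])), (200, array([250, 399])), (210, array([250, 399])), (220, array([250, 399])), (230, array([250, 399])), (240, array([250, 399])), (250, array([250, 395])), (260, array([250, 399])), (270, array([250, 399])), (280, array([394, 396])), (290, array([266, 376]))]
```

Nest measured at (0.556, 0.211) in both views. Descend into it.

Request:
step_arm(
  moves=[
    {"rx":0,"ry":0,"rz":0,"dx":-3,"dy":1.5,"dz":40,"gripper":-1},
    {"rx":0,"ry":0,"rz":0,"dx":0,"dy":0,"dz":40,"gripper":-1},
    {"rx":0,"ry":0,"rz":0,"dx":0,"dy":0,"dz":40,"gripper":-1},
    {"rx":0,"ry":0,"rz":0,"dx":0,"dy":0,"dz":20,"gripper":-1},
    {"rx":0,"ry":0,"rz":0,"dx":0,"dy":0,"dz":10,"gripper":-1},
    {"rx":0,"ry":0,"rz":0,"dx":0,"dy":0,"dz":5,"gripper":-1},
    {"rx":0,"ry":0,"rz":0,"dx":0,"dy":0,"dz":3,"gripper":-1},
    {"rx":0,"ry":0,"rz":0,"dx":0,"dy":0,"dz":0,"gripper":-1},
  ],
)

```text
clock: 22.7
tcp_pos: [0.5568, 0.2126, 0.0286]
orientation: [-0.055, 3.14, 0.001]
contact_force: [-0.3, -0.8, -1.5]
grip_width: 0.0505
gripper_force: 32.1
```

Request:
step_arm(
  moves=[
    {"rx":0,"ry":0,"rz":0,"dx":0,"dy":-1.5,"dz":2,"gripper":-1},
    {"rx":0,"ry":0,"rz":0,"dx":0,"dy":0,"dz":2,"gripper":-1},
    {"rx":0,"ry":0,"rz":0,"dx":0,"dy":0,"dz":0,"gripper":-1},
  ],
)

```text
clock: 23.08
tcp_pos: [0.5567, 0.2108, 0.0244]
orientation: [-0.054, 3.141, 0.0]
contact_force: [-1.0, -1.3, 3.5]
grip_width: 0.0506
gripper_force: 32.5
```

Request:
step_arm(
  moves=[
    {"rx":0,"ry":0,"rz":0,"dx":0,"dy":0,"dz":0,"gripper":0.6},
    {"rx":0,"ry":0,"rz":0,"dx":0,"dy":0,"dz":0,"gripper":0.6},
    {"rx":0,"ry":0,"rz":0,"dx":0,"dy":0,"dz":0,"gripper":0.6},
    {"rx":0,"ry":0,"rz":0,"dx":0,"dy":0,"dz":-15,"gripper":0.6},
    {"rx":0,"ry":0,"rz":0,"dx":0,"dy":0,"dz":-40,"gripper":0.6},
    {"rx":0,"ry":0,"rz":0,"dx":0,"dy":0,"dz":-50,"gripper":0.6},
    {"rx":0,"ry":0,"rz":0,"dx":0,"dy":0,"dz":-50,"gripper":-1},
    {"rx":0,"ry":0,"rz":0,"dx":0,"dy":0,"dz":-40,"gripper":-1},
    {"rx":0,"ry":0,"rz":0,"dx":0,"dy":0,"dz":0,"gripper":-1},
    {"rx":0,"ry":0,"rz":0,"dx":0,"dy":0,"dz":0,"gripper":-1},
  ],
)

```text
clock: 24.32
tcp_pos: [0.556, 0.2108, 0.219]
orientation: [0.055, -3.141, -0.0]
contact_force: [0.5, 0.6, 0.2]
grip_width: -0.0001
gripper_force: 0.0
```

```bash
cat > jar.py <<'E'
from h import *
for n in("scene","wrist"):
    c=cam(n);s=r.grab_frame(n);cv2.imwrite(f"pics/j_{n}.png",s)
    u,v=proj(n,(.5557,.211,.068),c).round().astype(int);print(n,"cap exp",u,v,"mid",proj(n,(.5557,.211,.038),c).round(1))
    q=s[max(v-40,0):v+50,max(u-45,0):u+45];m=(q.max(2)<60).astype(np.uint8);k,l,st,ce=cv2.connectedComponentsWithStats(m)
    for i in range(1,k):
        if st[i,4]>40:
            p=ce[i]+[max(u-45,0),max(v-40,0)];print("dark",st[i],p.round(1),onz(n,*p,.068,c).round(3))
E
python3 - <<'E'
from h import *
to((.424,.222,.30),(.424,.222,.2))
E
python3 jar.py
```

```text
tcp [0.556  0.2108 0.219 ] t 24.32 F [0.5 0.6 0.2] grip -0.0001 x [-0.999 -0.035  0.   ] z [-0.  0. -1.]
  -> (0.424, 0.222, 0.3) tool mm [131.6  15.8 -80.9]
  -> (0.424, 0.222, 0.2) tool mm [ -0.  -0. 100.]
scene cap exp 416 313 mid [413.8 321. ]
dark [72  1 18 12 86] [454.1 278.7] [0.411 0.216 0.068]
dark [ 36  32  19  19 288] [416.2 313.8] [0.558 0.214 0.068]
dark [80 77 10 13 69] [457.1 358. ] [0.585 0.329 0.068]
wrist cap exp 322 177 mid [321.9 171. ]
dark [ 25  28  38  28 809] [320.7 178.2] [0.557 0.21  0.068]
```

The jar cap measures (0.557, 0.211) at z=0.068 in both views, so it stands upright in the nest. Now the knee.

Request:
step_arm(
  moves=[
    {"rx":0,"ry":0,"rz":0,"dx":45,"dy":9,"dz":0,"gripper":-1},
    {"rx":0,"ry":0,"rz":0,"dx":45,"dy":9,"dz":0,"gripper":-1},
    {"rx":0,"ry":0,"rz":0,"dx":43,"dy":9,"dz":0,"gripper":-1},
    {"rx":0,"ry":0,"rz":0,"dx":0,"dy":0,"dz":0,"gripper":-1},
    {"rx":0,"ry":0,"rz":0,"dx":0,"dy":0,"dz":40,"gripper":-1},
    {"rx":0,"ry":0,"rz":0,"dx":0,"dy":0,"dz":18,"gripper":-1},
    {"rx":0,"ry":0,"rz":0,"dx":0,"dy":0,"dz":0,"gripper":-1},
  ],
)

```text
clock: 25.3
tcp_pos: [0.4222, 0.2321, 0.1592]
orientation: [0.053, -3.138, 0.005]
contact_force: [-0.2, -0.5, 0.5]
grip_width: -0.0001
gripper_force: 0.0
```

Request:
step_arm(
  moves=[
    {"rx":0,"ry":0,"rz":0,"dx":0,"dy":0,"dz":7,"gripper":-1},
    {"rx":0,"ry":0,"rz":0,"dx":0,"dy":0,"dz":7,"gripper":-1},
    {"rx":0,"ry":0,"rz":0,"dx":0,"dy":0,"dz":0,"gripper":-1},
  ],
)

```text
clock: 25.68
tcp_pos: [0.4225, 0.2331, 0.1467]
orientation: [0.055, -3.141, 0.0]
contact_force: [0.2, -0.7, 0.0]
grip_width: 0.0002
gripper_force: 0.0
```

Request:
step_arm(
  moves=[
    {"rx":0,"ry":0,"rz":0,"dx":0,"dy":0,"dz":7,"gripper":-1},
    {"rx":0,"ry":0,"rz":0,"dx":0,"dy":0,"dz":7,"gripper":-1},
    {"rx":0,"ry":0,"rz":0,"dx":0,"dy":0,"dz":0,"gripper":-1},
  ],
)

```text
clock: 26.05
tcp_pos: [0.4222, 0.233, 0.1323]
orientation: [0.055, -3.14, 0.001]
contact_force: [-0.3, 0.1, -1.0]
grip_width: 0.0
gripper_force: 0.0
```

Request:
step_arm(
  moves=[
    {"rx":0,"ry":0,"rz":0,"dx":0,"dy":0,"dz":6,"gripper":-1},
    {"rx":0,"ry":0,"rz":0,"dx":0,"dy":0,"dz":6,"gripper":-1},
  ],
)

```text
clock: 26.3
tcp_pos: [0.4226, 0.2333, 0.1206]
orientation: [-0.055, 3.141, 0.0]
contact_force: [-0.3, -0.9, 0.4]
grip_width: -0.0003
gripper_force: 0.0
```

Request:
step_arm(
  moves=[
    {"rx":0,"ry":0,"rz":0,"dx":0,"dy":0,"dz":4,"gripper":-1},
    {"rx":0,"ry":0,"rz":0,"dx":0,"dy":0,"dz":4,"gripper":-1},
  ],
)

```text
clock: 26.55
tcp_pos: [0.4228, 0.2338, 0.113]
orientation: [-0.055, 3.141, 0.001]
contact_force: [-1.0, 1.0, 4.5]
grip_width: 0.0002
gripper_force: 1.7
```

Contact at TCP z ≈ 0.114, so the shut tips sit about 14 mm behind the TCP, which explains the earlier misses. Press it down 22 mm, following towards +y.

Request:
step_arm(
  moves=[
    {"rx":0,"ry":0,"rz":0,"dx":0,"dy":2,"dz":4,"gripper":-1},
    {"rx":0,"ry":0,"rz":0,"dx":0,"dy":2,"dz":4,"gripper":-1},
    {"rx":0,"ry":0,"rz":0,"dx":0,"dy":2,"dz":4,"gripper":-1},
    {"rx":0,"ry":0,"rz":0,"dx":0,"dy":2,"dz":4,"gripper":-1},
    {"rx":0,"ry":0,"rz":0,"dx":0,"dy":2,"dz":4,"gripper":-1},
    {"rx":0,"ry":0,"rz":0,"dx":0,"dy":1,"dz":3,"gripper":-1},
    {"rx":0,"ry":0,"rz":0,"dx":0,"dy":0,"dz":0,"gripper":-1},
  ],
)

```text
clock: 27.42
tcp_pos: [0.4224, 0.239, 0.0891]
orientation: [0.048, -3.139, 0.01]
contact_force: [1.5, -13.9, 6.4]
grip_width: 0.0001
gripper_force: 7.2
```

```bash
python3 - <<'E'
from h import *
to()
t=cv2.imread("pics/t0.png");n=r.grab_frame("top");cv2.imwrite("pics/t5.png",n)
s0=cv2.imread("pics/s0.png");s=r.grab_frame("scene");cv2.imwrite("pics/s5.png",s)
# lid top edge position in scene at mid x, along profile in world y at z .274
for f,im in(("s0",s0),("s5",s)):
    g=im[:,:,1].astype(int)
    for dy in np.arange(-.03,.031,.006):
        u,v=proj("scene",(.5527,.311+dy,.274)); print(f,round(dy,3),g[int(round(v)),int(round(u))],end="; ")
    print()
E
```

```text
tcp [0.4224 0.239  0.0891] t 27.43 F [  1.5 -13.9   6.4] grip 0.0001 x [-1.    -0.031  0.002] z [-0.002 -0.006 -1.   ]
s0 -0.03 43; s0 -0.024 43; s0 -0.018 41; s0 -0.012 41; s0 -0.006 45; s0 -0.0 141; s0 0.006 149; s0 0.012 158; s0 0.018 157; s0 0.024 159; s0 0.03 132; 
s5 -0.03 141; s5 -0.024 115; s5 -0.018 181; s5 -0.012 173; s5 -0.006 165; s5 -0.0 176; s5 0.006 176; s5 0.012 178; s5 0.018 177; s5 0.024 55; s5 0.03 43;
```

The knee has sunk 25 mm and the lid has started to tilt. I lift off and go over the lid to its outer side.

Request:
step_arm(
  moves=[
    {"rx":0,"ry":0,"rz":0,"dx":0,"dy":-5,"dz":-5,"gripper":-1},
    {"rx":0,"ry":0,"rz":0,"dx":0,"dy":0,"dz":-50,"gripper":-1},
    {"rx":0,"ry":0,"rz":0,"dx":0,"dy":0,"dz":-50,"gripper":-1},
    {"rx":0,"ry":0,"rz":0,"dx":0,"dy":0,"dz":-50,"gripper":-1},
    {"rx":0,"ry":0,"rz":0,"dx":0,"dy":0,"dz":-50,"gripper":-1},
    {"rx":0,"ry":0,"rz":0,"dx":0,"dy":0,"dz":-50,"gripper":-1},
    {"rx":0,"ry":0,"rz":0,"dx":-34,"dy":34,"dz":0,"gripper":-1},
    {"rx":0,"ry":0,"rz":0,"dx":-34,"dy":34,"dz":0,"gripper":-1},
    {"rx":0,"ry":0,"rz":0,"dx":-34,"dy":34,"dz":0,"gripper":-1},
    {"rx":0,"ry":0,"rz":0,"dx":-34,"dy":34,"dz":0,"gripper":-1},
    {"rx":0,"ry":0,"rz":0,"dx":0,"dy":0,"dz":0,"gripper":-1},
    {"rx":0,"ry":0,"rz":0,"dx":0,"dy":0,"dz":0,"gripper":-1},
  ],
)

```text
clock: 29.02
tcp_pos: [0.5532, 0.3796, 0.3442]
orientation: [0.055, -3.14, 0.001]
contact_force: [-0.2, -0.2, -0.1]
grip_width: 0.0001
gripper_force: 0.0
```

```bash
cat > lid.py <<'E'
from h import *
to((.553,.37,.241))
n=r.grab_frame("scene");cv2.imwrite("pics/lid.png",n)
# lid near-robot-far corners: far (+x) free edge in scene: bright lid region's boundary vs theta
for th in np.arange(0,1.6,.1):
    y=.311-.184*np.sin(th);z=.09+.184*np.cos(th)
    print(round(th,1),proj("scene",(.553+.113,y+.004,z)).round(0).tolist(),proj("scene",(.553-.113,y-.004,z)).round(0).tolist(),end=";")
E
python3 lid.py; python3 - <<'E'
from h import *
s=cv2.imread("pics/lid.png");g=s[:,:,1]
m=((s.min(2)>110)&(np.ptp(s.astype(int),axis=2)<40)).astype(np.uint8);m[:200]=0;m[:,:350]=0;m[:,560:]=0
cs,_=cv2.findContours(m,0,2);k=max(cs,key=cv2.contourArea);print(cv2.approxPolyDP(k,4,True)[:,0].tolist())
E
```

```text
tcp [0.5532 0.3796 0.3442] t 29.02 F [-0.2 -0.2 -0.1] grip 0.0001 x [-0.999 -0.035  0.001] z [-0.001 -0.001 -1.   ]
  -> (0.553, 0.37, 0.241) tool mm [  0.5  -9.5 103.2]
0.0 [448.0, 311.0] [512.0, 239.0];0.1 [438.0, 304.0] [502.0, 235.0];0.2 [428.0, 299.0] [493.0, 231.0];0.3 [418.0, 294.0] [484.0, 228.0];0.4 [409.0, 290.0] [475.0, 227.0];0.5 [400.0, 288.0] [466.0, 226.0];0.6 [392.0, 286.0] [458.0, 226.0];0.7 [385.0, 286.0] [451.0, 226.0];0.8 [379.0, 286.0] [444.0, 228.0];0.9 [373.0, 288.0] [438.0, 230.0];1.0 [368.0, 290.0] [433.0, 233.0];1.1 [364.0, 292.0] [428.0, 236.0];1.2 [360.0, 296.0] [424.0, 240.0];1.3 [358.0, 300.0] [421.0, 244.0];1.4 [356.0, 304.0] [418.0, 249.0];1.5 [355.0, 309.0] [416.0, 254.0];[[499, 233], [452, 278], [415, 260], [377, 290], [363, 286], [373, 296], [350, 312], [355, 341], [423, 394], [491, 304]]
```

Request:
step_arm(
  moves=[
    {"rx":0,"ry":0,"rz":0,"dx":0,"dy":-9,"dz":54,"gripper":-1},
    {"rx":0,"ry":0,"rz":0,"dx":0,"dy":0,"dz":54,"gripper":-1},
    {"rx":0,"ry":0,"rz":0,"dx":0,"dy":-25,"dz":0,"gripper":-1},
    {"rx":0,"ry":0,"rz":0,"dx":0,"dy":-17,"dz":0,"gripper":-1},
    {"rx":0,"ry":0,"rz":0,"dx":0,"dy":-17,"dz":0,"gripper":-1},
    {"rx":0,"ry":0,"rz":0,"dx":0,"dy":-13,"dz":2.8,"gripper":-1},
    {"rx":0,"ry":0,"rz":0,"dx":0,"dy":-13,"dz":2.8,"gripper":-1},
    {"rx":0,"ry":0,"rz":0,"dx":0,"dy":-13,"dz":2.8,"gripper":-1},
  ],
)

```text
clock: 30.08
tcp_pos: [0.5578, 0.273, 0.229]
orientation: [-0.056, 3.139, 0.002]
contact_force: [3.7, 3.7, 0.7]
grip_width: -0.0001
gripper_force: 1.5
```

```bash
cat > lc.py <<'E'
import h
from h import *
h.to()
s=r.grab_frame("scene");cv2.imwrite("pics/lid.png",s)
m=((s.min(2)>110)&(np.ptp(s.astype(int),axis=2)<40)).astype(np.uint8);m[:200]=0;m[:,:340]=0;m[:,560:]=0
cs,_=cv2.findContours(m,0,2);k=max(cs,key=cv2.contourArea);print(cv2.approxPolyDP(k,4,True)[:,0].tolist())
E
python3 lc.py
```

```text
tcp [0.5578 0.273  0.229 ] t 30.07 F [3.7 3.7 0.7] grip -0.0001 x [-0.999 -0.036 -0.002] z [ 0.002  0.001 -1.   ]
[[486, 266], [470, 266], [460, 277], [461, 265], [456, 277], [450, 268], [453, 258], [435, 270], [413, 261], [345, 317], [355, 317], [353, 338], [423, 394], [491, 304]]
```

The lid moves with about 4 N, so I follow the arc.

Request:
step_arm(
  moves=[
    {"rx":0,"ry":0,"rz":0,"dx":0,"dy":-9.6,"dz":4.5,"gripper":-1},
    {"rx":0,"ry":0,"rz":0,"dx":0,"dy":-9.6,"dz":4.5,"gripper":-1},
    {"rx":0,"ry":0,"rz":0,"dx":0,"dy":-9.6,"dz":4.5,"gripper":-1},
    {"rx":0,"ry":0,"rz":0,"dx":0,"dy":-8.6,"dz":6.3,"gripper":-1},
    {"rx":0,"ry":0,"rz":0,"dx":0,"dy":-8.6,"dz":6.3,"gripper":-1},
    {"rx":0,"ry":0,"rz":0,"dx":0,"dy":-8.6,"dz":6.3,"gripper":-1},
    {"rx":0,"ry":0,"rz":0,"dx":0,"dy":-7.1,"dz":8,"gripper":-1},
    {"rx":0,"ry":0,"rz":0,"dx":0,"dy":-7.1,"dz":8,"gripper":-1},
    {"rx":0,"ry":0,"rz":0,"dx":0,"dy":-7.1,"dz":8,"gripper":-1},
  ],
)

```text
clock: 31.25
tcp_pos: [0.5599, 0.1965, 0.1715]
orientation: [0.055, -3.141, 0.0]
contact_force: [0.3, 0.8, 1.6]
grip_width: 0.0001
gripper_force: 0.9
```

Request:
step_arm(
  moves=[
    {"rx":0,"ry":0,"rz":0,"dx":0,"dy":-5.4,"dz":9.2,"gripper":-1},
    {"rx":0,"ry":0,"rz":0,"dx":0,"dy":-5.4,"dz":9.2,"gripper":-1},
    {"rx":0,"ry":0,"rz":0,"dx":0,"dy":-5.4,"dz":9.2,"gripper":-1},
    {"rx":0,"ry":0,"rz":0,"dx":0,"dy":-2.6,"dz":7.5,"gripper":-1},
    {"rx":0,"ry":0,"rz":0,"dx":0,"dy":-2.6,"dz":7.5,"gripper":-1},
    {"rx":0,"ry":0,"rz":0,"dx":0,"dy":-2.6,"dz":7.5,"gripper":-1},
    {"rx":0,"ry":0,"rz":0,"dx":0,"dy":-2.6,"dz":7.5,"gripper":-1},
  ],
)

```text
clock: 32.12
tcp_pos: [0.5607, 0.1707, 0.114]
orientation: [0.055, -3.141, -0.001]
contact_force: [-0.3, 1.1, 1.4]
grip_width: 0.0004
gripper_force: 0.5
```

```bash
python3 lc.py
```

```text
tcp [0.5607 0.1707 0.114 ] t 32.12 F [-0.3  1.1  1.4] grip 0.0004 x [-0.999 -0.035  0.   ] z [-0.  0. -1.]
[[432, 256], [429, 262], [438, 268], [431, 276], [401, 288], [393, 269], [356, 301], [357, 308], [347, 317], [355, 316], [354, 339], [421, 394], [476, 327], [488, 301]]
```

Request:
step_arm(
  moves=[
    {"rx":0,"ry":0,"rz":0,"dx":0,"dy":-0.7,"dz":4.5,"gripper":-1},
    {"rx":0,"ry":0,"rz":0,"dx":0,"dy":-0.7,"dz":4.5,"gripper":-1},
    {"rx":0,"ry":0,"rz":0,"dx":0,"dy":-0.7,"dz":4.5,"gripper":-1},
    {"rx":0,"ry":0,"rz":0,"dx":0,"dy":-0.7,"dz":4.5,"gripper":-1},
    {"rx":0,"ry":0,"rz":0,"dx":0,"dy":0,"dz":3,"gripper":-1},
    {"rx":0,"ry":0,"rz":0,"dx":0,"dy":0,"dz":3,"gripper":-1},
  ],
)

```text
clock: 32.92
tcp_pos: [0.561, 0.1677, 0.0904]
orientation: [-0.055, 3.141, 0.0]
contact_force: [0.6, -0.3, 2.0]
grip_width: -0.0001
gripper_force: 0.4
```

Request:
step_arm(
  moves=[
    {"rx":0,"ry":0,"rz":0,"dx":0,"dy":0,"dz":2,"gripper":-1},
    {"rx":0,"ry":0,"rz":0,"dx":0,"dy":0,"dz":2,"gripper":-1},
  ],
)

```text
clock: 33.17
tcp_pos: [0.5611, 0.1678, 0.0876]
orientation: [0.055, -3.141, -0.001]
contact_force: [-8.2, -2.9, 24.3]
grip_width: -0.0001
gripper_force: 11.9
```

The force rises to 24 N at TCP z 0.0876 (tips ≈ 0.10), so the lid is down on the rim. I retract and verify.

Request:
step_arm(
  moves=[
    {"rx":0,"ry":0,"rz":0,"dx":0,"dy":0,"dz":-10,"gripper":-1},
    {"rx":0,"ry":0,"rz":0,"dx":0,"dy":0,"dz":-50,"gripper":-1},
    {"rx":0,"ry":0,"rz":0,"dx":-40,"dy":0,"dz":-30,"gripper":-1},
    {"rx":0,"ry":0,"rz":0,"dx":-50,"dy":-20,"dz":0,"gripper":-1},
    {"rx":0,"ry":0,"rz":0,"dx":0,"dy":-40,"dz":0,"gripper":-1},
    {"rx":0,"ry":0,"rz":0,"dx":0,"dy":0,"dz":0,"gripper":-1},
    {"rx":0,"ry":0,"rz":0,"dx":0,"dy":0,"dz":0,"gripper":-1},
  ],
)

```text
clock: 34.05
tcp_pos: [0.6528, 0.1116, 0.1765]
orientation: [0.055, -3.141, -0.001]
contact_force: [0.2, 0.6, 0.1]
grip_width: 0.0002
gripper_force: 0.0
```

```bash
python3 al3.py; python3 lc.py; python3 - <<'E'
from h import *
def B(x,y,z):
    return (.5557+x-.035*y,.221+y+.035*x,z)
print("shut corners expected scene",[proj("scene",B(x,y,.1)).round(0).tolist() for x,y in((113,-94),(-113,-94),(-113,90),(113,90)) for x,y in [(x/1000,y/1000)]])
t0=cv2.imread("pics/t0.png").astype(int);t=r.grab_frame("top");cv2.imwrite("pics/t9.png",t);d=abs(t.astype(int)-t0).mean(2)
for n,p in(("wide",(.481,-.202,.06)),("slim",(.469,-.348,.05)),("beaker",(.637,-.145,.04))):
    u,v=proj("top",p).astype(int);print(n,d[v-14:v+14,u-12:u+12].mean().round(1))
s=cv2.imread("pics/lid.png");g=s[:,:,1].astype(int)
# vertical profile across the free edge, mid-lid (far from gripper): lid top, edge, wall
for x in(.10,.05,0):
    a=proj("scene",B(x,-.094,.1));print(x,a.round(1),g[int(a[1])-10:int(a[1])+14,int(round(a[0]))].tolist())
E
```

```text
tcp [0.6528 0.1116 0.1765] t 34.05 F [0.2 0.6 0.1] grip 0.0002 x [-0.999 -0.035  0.   ] z [-0.     0.001 -1.   ]
  -> (0.627, -0.306, 0.25) tool mm [  40.4 -416.4  -73.8]
  -> (0.627, -0.306, 0.2) tool mm [-0. -0. 50.]
clip [110.45 117.46 113.95] slide [110.17 117.03 113.6 ] short mm 0.3075032122559805
tcp [0.6527 0.1124 0.1765] t 34.1 F [-0.9 -0.7 -0. ] grip -0.0003 x [-0.999 -0.036  0.   ] z [-0.     0.001 -1.   ]
[[414, 256], [348, 318], [355, 316], [354, 339], [422, 394], [476, 327], [487, 299]]
shut corners expected scene [[352.0, 312.0], [415.0, 256.0], [488.0, 299.0], [430.0, 371.0]]
wide 4.2
slim 4.3
beaker 3.7
0.1 [356.5 307.8] [83, 81, 78, 72, 66, 60, 58, 55, 61, 80, 129, 178, 209, 222, 223, 216, 200, 176, 154, 146, 144, 143, 146, 147]
0.05 [371.6 294.3] [79, 64, 59, 58, 59, 56, 61, 76, 108, 150, 190, 211, 220, 221, 220, 219, 218, 218, 218, 217, 219, 220, 220, 220]
0 [385.7 281.6] [81, 71, 64, 58, 61, 69, 83, 94, 94, 104, 125, 145, 161, 166, 167, 166, 166, 166, 164, 166, 169, 184, 203, 215]
```

```bash
python3 -c "
from bench import r
print(r.hand_in())"
```

```text
the job is handed in; nothing more can be done
None
```

I handed the job in at about 34 s, with the slide about 0.3 mm short of the clip and not past it, the jar upright in the nest, the stay broken, the lid shut gently, and the other bottles and beaker not moved.

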